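# Lay out the gauge-change set on the test panel

### The arm

A 6-joint arm with a two-finger parallel gripper is mounted at the origin on the work surface. World frame = base frame: x ahead of the robot, y to its left, z up, the work surface at z = 0. Lengths are in mm, angles in rad, forces in N, time in s.
With the tool pointing down it reaches from about 325 to 850 mm from the base axis. Payload 4.4 kg.
Tool frame: the origin (TCP) lies on the centre line of the jaws, within the pads' length; the fingertips stand ctrl.tip_reach ahead of it and the grasp point (between the pads) lies 2 mm behind it (ctrl.tip_reach is the distance from the TCP to the fingertips, in mm); z points along the fingers, y is the direction in which the jaws open and shut (so a half turn about z gives the same grasp; the last joint's range is limited). The gripper opens to 94 mm and grips with 3 to 60 N. Pads are 16 mm wide; open, the fingers measure 119 mm over their backs; the gripper's body (75 mm by 177 mm) begins 78 mm behind the grasp point.
Start: joints at [-1.478, 0.207, 1.542, -0, 1.393, -0.15], TCP at [138.788, -558.001, 193.347] pointing down, gripper open.
Joint ranges: [-2.73, 2.73], [-0.86, 2.22], [0.23, 2.46], [-1.11, 4.25], [0.08, 2.63], [-2.82, 2.82]. Speed limits (rad/s): [2.79, 2.79, 3.14, 3.14, 3.14, 3.14].

### API

Orientations are given as a unit quaternion [w, x, y, z].
In Python, from station import telemetry, capture, calibration, hand_in, ctrl gives the robot as it stands.
- The arm moves only by the shell command python3 -m crank 'ROWS'. ROWS is JSON, a list of rows, each a list of 3 entries, a list of its own where there are three numbers: the shift along the tool's x, y, z in m, then the turn, a rotation vector about the tool's x, y, z in degrees, then the opening, from 0 (shut) to 1 (fully open). In form: [[[x, y, z], [wx, wy, wz], hand], ...]. A call has 1 to 8 rows; each row is the pose to reach, as a shift and turn from the pose measured when the call began, along the tool's axes at that moment; what a row does not reach only later rows make up. A row lasts 1/12 s, in which the tool goes at most 41.7 mm and 7.16 degrees, less where a joint would pass 70% of its speed; a pose out of reach is approached as far as the arm can. A call with a gripper value outside its range is refused whole. The fingers move at their own pace and stop on an object; the grip force is fixed at half the most. Time passes only in rows, so rows that repeat a pose let the fingers close. It gives the time, the measured TCP pose, the force and the opening at its end, in the units of the state.
- telemetry.get_state(): the state, without advancing time (a new reading comes with each control period).
- capture(name): name is "scene" or "side" or "wrist"; returns the picture (384x512x3 uint8, blue, green, red); there is no depth.
- calibration(name): a dict with "vfov" (degrees; the focal length in pixels is half the picture's height over the tangent of half this angle, whatever the lens; pixels are square), "cx", "cy" (the principal point, pixels), "rvec" (rotation vector, rad) and "tvec" (3), from world to camera coordinates, as OpenCV has them. Camera axes: x right, y down, z forward; pixel columns grow to the right and rows downward; lengths in mm; the calibration is good to about 2 mm. The wrist camera is an equidistant fisheye: a pixel r from the principal point sees the ray r / f radians off the axis. A picture is of the moment at which its call begins: read the wrist's pose just before it. calibration takes no time and is no camera call; for the wrist camera it gives the pose at the moment of the call.
- hand_in(): hands the job in, once; it reports no verdict.
The state is a dict: "time_s": time; "qpos": joint angles; "joint_vel": joint speeds; "effort": joint torques, N m; "ee_pos": TCP position; "tool_rot": TCP orientation; "ft_force": force on the tool from outside, world axes, zero at the start; "torque": the same for the moment, N m; "width": opening from 0.0 (shut) to 1.0 (fully open).
Only numpy, scipy, OpenCV 4.12 (cv2) and the standard library are available. Lean on these libraries where they do the work, as an engineer would, in place of code of your own. Each camera call takes 0.05 s, during which the arm holds its last target.

### The job

Lay out the gauge-change set on the test panel for the morning fitter: lay the copper gasket ring flat and centred on the cork spot in front of the vacuum gauge, stand the steel hex bushing centred on top of the ring, and stand the broader aluminium plug, flange down, centred on the cork spot in front of the rocker switch. The narrower plug stands, flange down, on the bare panel midway between the two cork spots, on the straight line joining their centres. Let go of everything and leave the brass pipe cap and the feeler gauge set where they are.

Things in the scene. Friction and masses are not known exactly. Their poses are not given: they have to be found in the camera images.
- ring_c (a point): Loose copper gasket ring lying flat on the bench: outside diameter 44 mm, bore 24 mm, 7 mm thick, about 60 g. The point is its centre, half-way up; z is its axis.
- bushing_c (a point): Loose steel hex bushing, standing upright on the bench: hexagonal prism 36 mm across flats (42 mm over corners), 30 mm tall, dark bore in the top, about 200 g. The point is its centre, half-way up; z is its axis, x is square to one pair of flats (further pairs every 60 degrees).
- broad_plug_c (a point): The broader of two loose aluminium blanking plugs, standing flange down: round flange 56 mm diameter, 12 mm high, with a round boss 32 mm diameter on it, 36 mm tall overall, about 130 g. The point is its centre, half-way up (18 mm above its foot); z is its axis and points from flange to boss.
- narrow_plug_c (a point): The narrower of two loose aluminium blanking plugs, standing flange down: round flange 36 mm diameter, 10 mm high, with a round boss 22 mm diameter on it, 36 mm tall overall, about 50 g. The point is its centre, half-way up (18 mm above its foot); z is its axis and points from flange to boss.
- gauge_spot (a point): Centre of the top face of the fixed cork disc (62 mm diameter, 2 mm thick, its top 8 mm above the bench) in front of the round glass-fronted vacuum gauge. Axes as the panel's: the gauge, a 92 mm round case at most 65 mm above the bench, has its centre 135 mm from this point along +x. Gauge and switch may be either way round on the panel.
- switch_spot (a point): Centre of the top face of the fixed cork disc (62 mm diameter, 2 mm thick, its top 8 mm above the bench) in front of the rectangular box with the rocker switch. Axes as the panel's: the box, 75 x 85 mm and at most 55 mm above the bench, has its centre 125 mm from this point along +x.
- panel_mid (a point): Point on the top face of the fixed grey test panel (a flat plate 245 x 430 mm, 6 mm thick, its top 6 mm above the bench), midway between the two cork spots, which lie 130 mm from it along its +y and -y; there is no mark there. x points away from the panel's near long edge (45 mm from this point) towards the gauge and switch.
- pipe_cap_c (a point): Loose round brass pipe cap, to be left alone: 38 mm diameter at its foot rim, 30 mm above, 20 mm tall. The point is its centre, half-way up.
- feeler_c (a point): Loose feeler gauge set, to be left alone: dark steel bar 60 x 22 x 12 mm, long along its x. The point is its centre, half-way up.
There are look-alikes about, which are no part of the job. Leave any blue or red look-alike of the part that bears narrow_plug_c alone.

How it is judged (in metres and radians):
At the end, for the whole second after the job is handed in: Ring flat on the gauge spot (12 mm); bushing upright on the ring (8 mm from its centre); broad plug flange down on the switch spot (12 mm); narrow plug flange down on the panel midway between the spots (15 mm); heights within 3-4 mm of resting there, tilt under 0.1 rad, all at rest and released (horizontal distance between ring_c and gauge_spot below 0.012 m and z of ring_c in the frame of gauge_spot between 0.0005 and 0.0065 m and (angle between ring_c's own z axis and vertical below 0.1 rad or angle between ring_c's own z axis and vertical above 3.04 rad) and horizontal distance between bushing_c and ring_c below 0.008 m and z of bushing_c in the frame of gauge_spot between 0.018 and 0.026 m and (angle between bushing_c's own z axis and vertical below 0.1 rad or angle between bushing_c's own z axis and vertical above 3.04 rad) and horizontal distance between broad_plug_c and switch_spot below 0.012 m and z of broad_plug_c in the frame of switch_spot between 0.014 and 0.022 m and angle between each of broad_plug_c, narrow_plug_c's own z axis and vertical below 0.1 rad and horizontal distance between narrow_plug_c and panel_mid below 0.015 m and z of narrow_plug_c in the frame of panel_mid between 0.014 and 0.022 m and linear speed of each of ring, bushing, broad_plug, narrow_plug below 0.02 m/s); the robot touches nothing.
It fails at once if another loose item on the bench (brass pipe cap) was moved by more than 12 mm (distance of pipe_cap_c from where it was at the start of the episode above 0.012 m).
It fails at once if another loose item on the bench (feeler gauge set) was moved by more than 12 mm (distance of feeler_c from where it was at the start of the episode above 0.012 m).
It also fails if it takes over 120 s, if anything falls off the work surface, if the arm or the gripper's body presses on something with over 40 N, if the wrist force passes 120 N, or if a joint passes its speed limit or range.

## Working session

There is one attempt and no reset: what is moved stays moved. The work goes in short steps, Python scripts to look and compute and a shell command to move; the robot and the scene stay as the last step left them, time stands still between calls to the robot, and variables do not carry over. Pictures are saved under pics/ and viewed, and the job is handed in when it is done.

```bash
ls; mkdir -p pics
python3 - <<'E'
from station import telemetry, capture, calibration, ctrl
import cv2
print(telemetry.get_state(), ctrl.tip_reach)
for n in ["scene","side","wrist"]:
    print(n,calibration(n))
    cv2.imwrite(f"pics/{n}0.png",capture(n))
E
```

```text
pics
{'time_s': 0.0, 'qpos': array([-1.47750078e+00,  2.07420963e-01,  1.54292033e+00, -1.04812258e-05,
        1.39346165e+00, -1.50470058e-01]), 'joint_vel': array([ 5.46740641e-04,  3.51634820e-05, -1.24375353e-03, -7.94854022e-04,
        2.15720261e-04,  2.35312863e-03]), 'effort': array([-1.76144781e-04, -3.70876050e+01, -2.81415278e+01,  6.99109607e-02,
        3.60488612e-02, -1.86286652e-04]), 'ee_pos': array([ 138.70702513, -557.18450602,  192.20621976]), 'tool_rot': array([-1.10483975e-03,  9.92580762e-01,  1.21582107e-01,  2.64334322e-05]), 'ft_force': array([-0.34716255,  0.23278362,  0.04380187]), 'torque': array([-0.06142537, -0.02157689,  0.0188015 ]), 'width': 0.9963418583390078} 17.0
scene {'vfov': 53.10841293568137, 'cx': 261.2477862195798, 'cy': 191.9162140727742, 'rvec': array([ 1.58960256,  2.22558565, -0.64317582]), 'tvec': array([ 151.24867398, -374.40784283, 1237.3146952 ])}
side {'vfov': 48.14588945318452, 'cx': 243.5206469789674, 'cy': 192.01568147022428, 'rvec': array([ 0.5371947 , -2.73662142,  1.07784057]), 'tvec': array([481.3302276 , 180.15565585, 974.05789306])}
wrist {'vfov': 65.70646984690485, 'cx': 252.89306278481993, 'cy': 194.89915509503135, 'rvec': array([-2.32765925,  1.82007576,  0.21445206]), 'tvec': array([-573.07176941,  -24.1973719 ,  390.73990607])}
```

View pics/scene0.png

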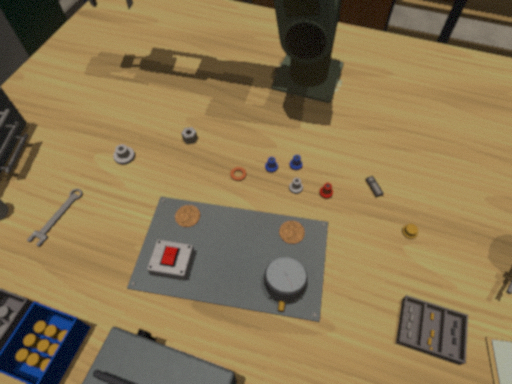

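View pics/side0.png

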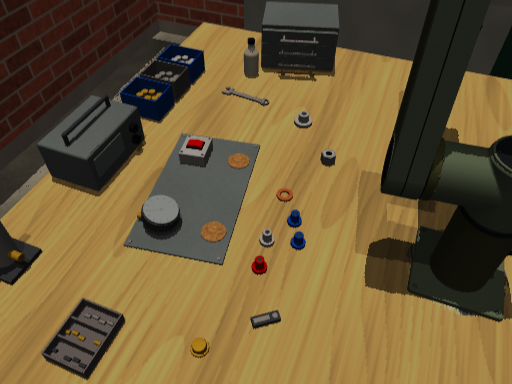

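View pics/wrist0.png

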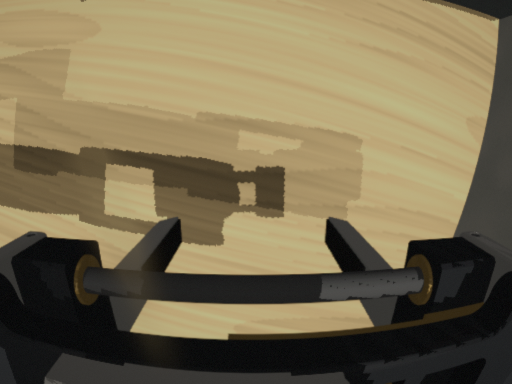

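Scene view: the robot is at the top, and image-left is −y. Candidates by scene pixel:

| Pixel | Looks like |
|---|---|
| (296,186) | Aluminium narrow plug |
| (271,164), (296,162) | Blue look-alikes, leave alone |
| (326,191) | Red look-alike, leave alone |
| (123,155) | Broad aluminium plug |
| (190,135) | Hex bushing |
| (238,174) | Copper ring |
| (410,231) | Brass cap |
| (374,187) | Feeler gauge set |
| (291,232) | Cork spot in front of the gauge |
| (187,216) | Cork spot in front of the switch |

I'll check these in close crops.

Run:
```python
import cv2,numpy as np
s=cv2.imread("pics/scene0.png"); d=cv2.imread("pics/side0.png")
a=cv2.resize(s[120:250,100:345],None,fx=3.2,fy=3.2,interpolation=cv2.INTER_CUBIC)
b=cv2.resize(d[100:285,190:345],None,fx=3.2,fy=3.2,interpolation=cv2.INTER_CUBIC)
cv2.imwrite("pics/cropA.png",a);cv2.imwrite("pics/cropB.png",b)
```

```text
(no output)
```

View pics/cropA.png

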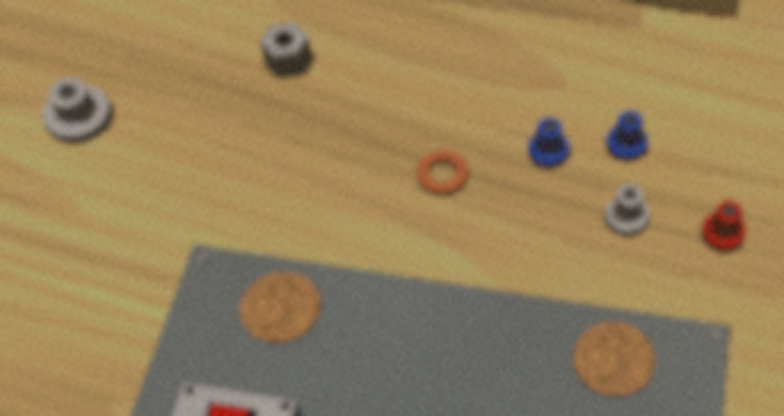

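View pics/cropB.png

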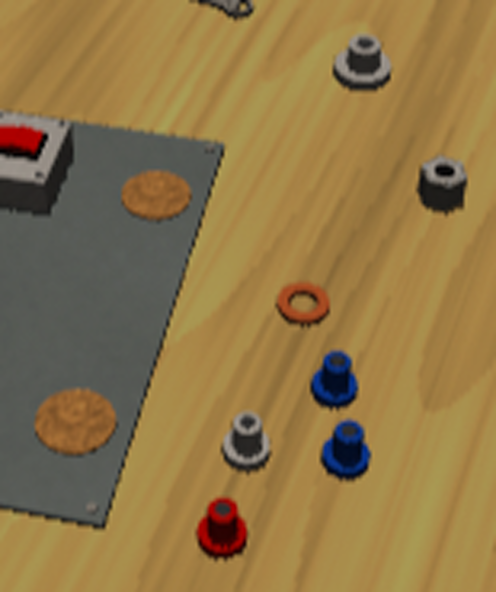

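The crops confirm the choices. The only bare-metal narrow plug is at scene (296,186), between the blue and red ones. Next I'll measure positions.

```bash
cat > h.py <<'E'
import cv2,numpy as np
from scipy.spatial.transform import Rotation as R
def ray(c,px,fish=False):
    f=192/np.tan(np.radians(c['vfov']/2))
    x=(px[0]-c['cx'])/f;y=(px[1]-c['cy'])/f
    if fish:
        r=np.hypot(x,y); k=np.sinc(r/np.pi); d=np.array([x*k,y*k,np.cos(r)])
    else: d=np.array([x,y,1.])
    M=cv2.Rodrigues(np.array(c['rvec']))[0]; t=np.array(c['tvec'])
    return -M.T@t, M.T@(d/np.linalg.norm(d))
def onplane(c,px,z,fish=False):
    o,d=ray(c,px,fish); return o+d*(z-o[2])/d[2]
def proj(c,P,fish=False):
    f=192/np.tan(np.radians(c['vfov']/2))
    M=cv2.Rodrigues(np.array(c['rvec']))[0]; q=M@np.array(P,float)+c['tvec']
    if fish:
        th=np.arctan2(np.hypot(q[0],q[1]),q[2]); n=np.hypot(q[0],q[1])+1e-12
        return np.array([c['cx']+f*th*q[0]/n,c['cy']+f*th*q[1]/n])
    return np.array([c['cx']+f*q[0]/q[2],c['cy']+f*q[1]/q[2]])
def tri(rs):
    A=np.zeros((3,3));b=np.zeros(3)
    for o,d in rs:
        P=np.eye(3)-np.outer(d,d);A+=P;b+=P@o
    X=np.linalg.solve(A,b); return X,[np.linalg.norm((np.eye(3)-np.outer(d,d))@(X-o)) for o,d in rs]
def comp(mask,px,win):
    x,y=map(int,px); m=np.zeros_like(mask); m[max(0,y-win):y+win,max(0,x-win):x+win]=mask[max(0,y-win):y+win,max(0,x-win):x+win]
    n,l,s,c=cv2.connectedComponentsWithStats(m.astype(np.uint8))
    i=1+np.argmax(s[1:,4]); return c[i],s[i],l==i
E
python3 - <<'E'
from h import *
from station import calibration
C={n:calibration(n) for n in("scene","side")}
I={n:cv2.imread(f"pics/{n}0.png") for n in C}
px={'ring':((238,174),(285,195)),'bush':((190,135),(328,158)),'broad':((123,155),(303,120)),'narrow':((296,186),(267,238)),
'cork_g':((291,232),(214,231)),'cork_s':((187,216),(238,160)),'cap':((410,231),(200,347)),'feel':((374,187),(266,319)),'blue1':((271,164),(294,218)),'blue2':((296,162),(298,240)),'red':((326,191),(260,265))}
for k,v in px.items():
    rs=[];o=[]
    for n,p in zip(C,v):
        im=cv2.GaussianBlur(I[n],(3,3),0).astype(float); hsv=cv2.cvtColor(cv2.GaussianBlur(I[n],(3,3),0),cv2.COLOR_BGR2HSV)
        b,g,r=im[...,0],im[...,1],im[...,2]
        if k in('bush','broad','narrow','feel'): m=(hsv[...,1]<85)
        elif k=='ring': m=(r-g>40)&(hsv[...,0]<14)
        elif k.startswith('cork'): m=(r-b>35)
        elif k.startswith('blue'): m=b>r+20
        elif k=='red': m=r-g>60
        else: m=hsv[...,1]>170
        c,s,_=comp(m,p,22 if 'cork' in k else 15); rs.append(ray(C[n],c)); o.append((c.round(1),s.tolist(), onplane(C[n],c,8 if 'cork' in k else 3.5 if k=='ring' else 13).round(1)))
    X,e=tri(rs); print(k,X.round(1),np.round(e,1)); print('   ',o)
E
```

```text
ring [435.9 -77.4   4.2] [0.6 0.6]
    [(array([237.9, 173.2]), [230, 167, 16, 13, 127], array([436. , -77.1,   3.5])), (array([284.5, 194.1]), [277, 188, 16, 13, 128], array([435.9, -78.8,   3.5]))]
bush [ 364.9 -250.1   18.5] [0.8 0.8]
    [(array([188.7, 133.8]), [181, 127, 15, 15, 175], array([ 360.1, -253.7,   13. ])), (array([327.9, 156.4]), [322, 149, 14, 16, 181], array([ 366.1, -255.2,   13. ]))]
broad [ 482.8 -393.6   12.2] [0.9 0.9]
    [(array([123.1, 153.9]), [113, 144, 22, 20, 336], array([ 484. , -392.1,   13. ])), (array([303. , 119.3]), [295, 111, 17, 16, 211], array([ 482.4, -393.8,   13. ]))]
narrow [428.2  80.   11.8] [0.4 0.4]
    [(array([295.6, 185.3]), [289, 177, 14, 16, 170], array([429.3,  80.5,  13. ])), (array([266.6, 237.7]), [260, 229, 14, 17, 188], array([427.7,  80.5,  13. ]))]
cork_g [557.5 107.2   7. ] [0.5 0.5]
    [(array([291.5, 231.7]), [279, 220, 26, 24, 490], array([558.3, 107.7,   8. ])), (array([213. , 231.2]), [201, 221, 26, 21, 427], array([556.9, 107.4,   8. ]))]
cork_s [ 598.8 -150.1    7.1] [0.7 0.7]
    [(array([187.1, 215.5]), [175, 20
[... 431 characters left out ...]
4.6, 273.7,  13. ])), (array([265.2, 318.5]), [251, 311, 29, 16, 282], array([358.1, 276.3,  13. ]))]
blue1 [385.4  -1.7  10.8] [0.8 0.8]
    [(array([270.8, 164.8]), [266, 158, 11, 14, 92], array([387.6,  -0.6,  13. ])), (array([294.2, 218.5]), [288, 210, 14, 17, 163], array([384.7,  -0.8,  13. ]))]
blue2 [356.6  58.9  10.5] [0.3 0.3]
    [(array([295.4, 162.5]), [290, 156, 12, 13, 94], array([358.7,  59.5,  13. ])), (array([297.8, 240.5]), [291, 232, 14, 17, 181], array([356.1,  60.5,  13. ]))]
red [418.4 158.   12.9] [0.9 0.9]
    [(array([326.1, 190.6]), [320, 183, 13, 15, 120], array([419.2, 158.7,  13. ])), (array([258.9, 264.1]), [251, 255, 17, 18, 175], array([417.9, 157.2,  13. ]))]
```

Triangulation agrees with the given sizes. The spots are 260.6 mm apart (260 expected), cork height is about 7 mm and ring height about 4 mm. Next is a planning helper, then a move above the ring.

```bash
cat > plan.py <<'E'
import sys,numpy as np
from scipy.spatial.transform import Rotation as R
from station import telemetry
# usage plan.py x y z yaw(deg of tool x)
def T(s):
    q=s['tool_rot']; return R.from_quat([q[1],q[2],q[3],q[0]])
def plan(x,y,z,yaw):
    s=telemetry.get_state(); r=T(s); p=np.array(s['ee_pos'])
    a=np.radians(yaw); X=np.array([np.cos(a),np.sin(a),0]);Z=np.array([0,0,-1.]);Y=np.cross(Z,X)
    tgt=R.from_matrix(np.c_[X,Y,Z])
    sh=r.inv().apply(np.array([x,y,z])-p)/1000; tv=np.degrees((r.inv()*tgt).as_rotvec())
    m=r.as_matrix()
    print("at",p.round(1),"yaw",np.degrees(np.arctan2(m[1,0],m[0,0])).round(1),"w",round(s['width'],3),"F",np.round(s['ft_force'],1),"t",round(s['time_s'],1),"q6",round(s['qpos'][5],2))
    print("shift",sh.round(4).tolist(),"turn",tv.round(1).tolist(), "rows",round(max(np.linalg.norm(sh)/.0417,np.linalg.norm(tv)/7.16),1))
if __name__=="__main__": plan(*map(float,sys.argv[1:5]))
E
python3 plan.py 436 -77 150 9
python3 - <<'E'
from h import *; from plan import T
from station import *
c=calibration('wrist'); s=telemetry.get_state(); o,d=ray(c,(c['cx'],c['cy']),True); r=T(s)
print(r.inv().apply(o-s['ee_pos']), r.inv().apply(d))
E
```

```text
at [ 138.7 -557.4  192.5] yaw 14.0 w 0.999 F [-0.2  0.5  0.1] t 0.1 q6 -0.15
shift [0.4044, -0.3943, 0.0433] turn [-0.1, -0.0, 5.0] rows 13.6
[  65.17603665   -0.20377904 -191.63910734] [-0.22846154 -0.00153032  0.97355174]
```

```bash
python3 -m crank '[[[0.404,-0.394,0.04],[0,0,5],0.65],[[0.404,-0.394,0.04],[0,0,5],0.65],[[0.404,-0.394,0.04],[0,0,5],0.65],[[0.404,-0.394,0.04],[0,0,5],0.65],[[0.404,-0.394,0.04],[0,0,5],0.65],[[0.404,-0.394,0.04],[0,0,5],0.65],[[0.404,-0.394,0.04],[0,0,5],0.65],[[0.404,-0.394,0.04],[0,0,5],0.65]]'; python3 plan.py 436 -77 150 9
```

```text
time_s: 0.82
ee_pos: [314.0, -273.2, 169.5]
tool_rot: [-0.001, 0.997, 0.078, 0.0]
ft_force: [1.4, 0.2, -0.1]
width: 0.652
at [ 314.  -273.2  169.5] yaw 8.9 w 0.652 F [ 1.4  0.2 -0.1] t 0.8 q6 0.49
shift [0.151, -0.1748, 0.0198] turn [-0.1, -0.0, -0.1] rows 5.6
```

```bash
python3 -m crank '[[[0.151,-0.175,0.02],[0,0,0],0.65],[[0.151,-0.175,0.02],[0,0,0],0.65],[[0.151,-0.175,0.02],[0,0,0],0.65],[[0.151,-0.175,0.02],[0,0,0],0.65],[[0.151,-0.175,0.02],[0,0,0],0.65],[[0.151,-0.175,0.02],[0,0,0],0.65],[[0.151,-0.175,0.02],[0,0,0],0.65],[[0.151,-0.175,0.02],[0,0,0],0.65]]'; python3 plan.py 436 -77 150 9
python3 - <<'E'
from h import *; from station import *
c=calibration('wrist'); im=capture('wrist'); cv2.imwrite('pics/w1.png',im)
print(proj(c,(436,-77,3.5),True), proj(c,telemetry.get_state()['ee_pos'],True))
E
```

```text
time_s: 1.48
ee_pos: [435.8, -75.7, 149.4]
tool_rot: [-0.001, 0.997, 0.08, -0.001]
ft_force: [-0.1, -0.4, 0.2]
width: 0.646
at [435.8 -75.7 149.4] yaw 9.1 w 0.646 F [-0.1 -0.4  0.2] t 1.5 q6 1.04
shift [-0.0, 0.0013, -0.0006] turn [-0.1, 0.1, 0.1] rows 0.0
[254.8297501  182.94132594] [254.96814761 224.40323367]
```

View pics/w1.png

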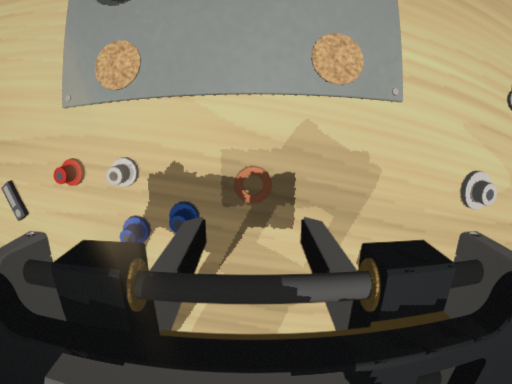

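The wrist view shows the ring at (253,184), corks at (118,64) for the gauge and (338,58) for the switch, the narrow plug at (122,172) and the broad plug at (480,190). I'll measure from this view.

Run:
```python
from h import *; from station import calibration
c=calibration('wrist'); im=cv2.imread('pics/w1.png')
hsv=cv2.cvtColor(im,cv2.COLOR_BGR2HSV)
for k,p,z,w in(('cork_g',(118,64),8,30),('cork_s',(338,58),8,32),('ring',(253,184),3.5,24)):
    b,g,r=[im[...,i].astype(float) for i in range(3)]
    m=(r-b>35) if 'cork' in k else ((hsv[...,0]<13)&(hsv[...,1]>110))
    m=cv2.morphologyEx(m.astype(np.uint8),cv2.MORPH_OPEN,np.ones((2,2))) if 'cork' in k else m.astype(np.uint8)
    x,y=p
    cc,s,l=comp(m,p,w)
    pts=cv2.findNonZero(l.astype(np.uint8)).reshape(-1,2)
    W=np.array([onplane(c,q,z,True)[:2] for q in pts]); h=cv2.convexHull(W.astype(np.float32))
    (cx,cy),rad=cv2.minEnclosingCircle(h); print(k,W.mean(0).round(1),(round(cx,1),round(cy,1)),'rad',round(rad,1),s)
```

```text
cork_g [553.8 105.9] (554.0, 106.5) rad 31.3 [  96   41   46   50 1762]
cork_s [ 594.8 -149.5] (594.9, -150.0) rad 31.3 [ 313   34   52   52 2083]
ring [433.3 -75.7] (433.2, -75.5) rad 21.9 [234 166  38  37 725]
```

Wrist and fixed cameras differ by about 3 mm in x, which is consistent across objects, so it's a calibration offset. I'll use the mean and rely on differences within one view. Now down to the ring.

```bash
python3 plan.py 434.5 -76.3 18.5 9
```

```text
at [435.6 -76.7 149.5] yaw 9.0 w 0.655 F [-0.3  0.7 -0.4] t 1.5 q6 1.04
shift [-0.0009, -0.0004, 0.131] turn [-0.1, 0.0, 0.0] rows 3.1
```

```bash
python3 -m crank '[[[-0.001,0,0.04],[0,0,0],0.65],[[-0.001,0,0.08],[0,0,0],0.65],[[-0.001,0,0.11],[0,0,0],0.65],[[-0.001,0,0.124],[0,0,0],0.65],[[-0.001,0,0.128],[0,0,0],0.65],[[-0.001,0,0.131],[0,0,0],0.65],[[-0.001,0,0.131],[0,0,0],0.65],[[-0.001,0,0.131],[0,0,0],0.65]]'; python3 plan.py 434.5 -76.3 18.5 9
python3 - <<'E'
from h import *; from station import *
cv2.imwrite('pics/w2.png',capture('wrist'))
E
```

```text
time_s: 2.2
ee_pos: [435.8, -77.9, 19.9]
tool_rot: [-0.0, 0.997, 0.078, 0.001]
ft_force: [0.3, 0.1, -0.3]
width: 0.649
at [435.8 -77.9  19.9] yaw 8.9 w 0.649 F [ 0.3  0.1 -0.3] t 2.2 q6 1.04
shift [-0.001, -0.0017, 0.0014] turn [0.0, -0.1, -0.1] rows 0.1
```

View pics/w2.png

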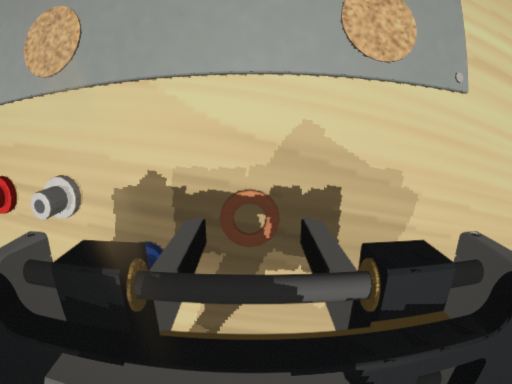

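The ring sits at (250,217), between the fingertips at about row 222. I'll lower by 1.5 mm and close.

```bash
python3 -m crank '[[[-0.001,0,0.0015],[0,0,0],0.65],[[-0.001,0,0.0015],[0,0,0],0.4],[[-0.001,0,0.0015],[0,0,0],0.3],[[-0.001,0,0.0015],[0,0,0],0.3],[[-0.001,0,0.0015],[0,0,0],0.3],[[-0.001,0,0.0015],[0,0,0],0.3],[[-0.001,0,0.0015],[0,0,0],0.3]]'; python3 plan.py 434.5 -76.3 18.5 9
```

```text
time_s: 2.83
ee_pos: [434.9, -77.8, 18.5]
tool_rot: [-0.0, 0.997, 0.078, 0.001]
ft_force: [-0.4, 0.1, -0.0]
width: 0.305
at [434.9 -77.8  18.5] yaw 9.0 w 0.305 F [-0.4  0.1 -0. ] t 2.8 q6 1.04
shift [-0.0002, -0.0015, 0.0] turn [0.0, -0.1, -0.0] rows 0.0
```

The opening is 0.305, about 28.7 mm, where 44 mm (0.468) was expected. The ring isn't held as planned, so I'll look.

Run:
```python
from h import *; from station import *
cv2.imwrite('pics/w3.png',cv2.resize(capture('wrist')[130:320,150:350],None,fx=3,fy=3))
cv2.imwrite('pics/s3.png',cv2.resize(capture('side')[150:250,230:350],None,fx=5,fy=5))
```

```text
(no output)
```

View pics/w3.png

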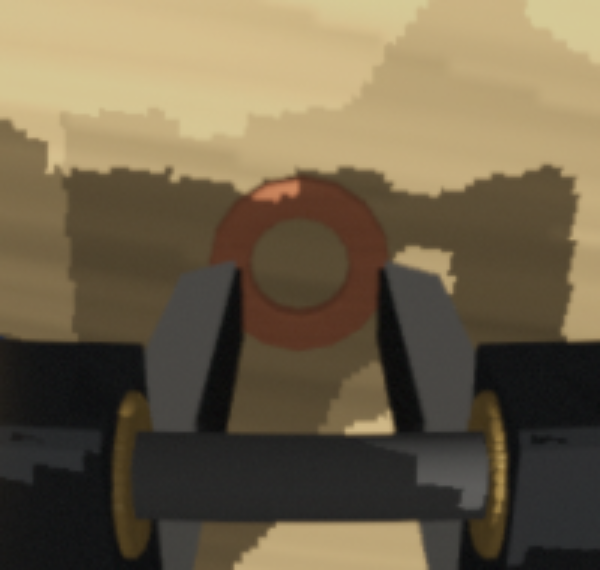

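View pics/s3.png

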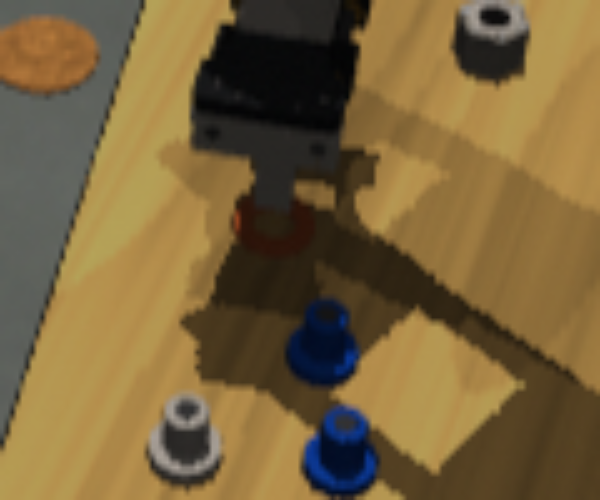

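The fingers appear to be above the ring, with the tips overlapping it. I'll compare predicted and seen fingertip pixels.

Run:
```python
from h import *; from plan import T; from station import *
c=calibration('wrist'); s=telemetry.get_state(); r=T(s)
for w in(28.7,44):
  for z in (-20,-10,0,10,17):
    print(w,z,[proj(c,s['ee_pos']+r.apply([x,w/2*sg,z]),True).round(0).tolist() for sg in(-1,1) for x in(-8,8)])
print('ring',proj(c,(434.5,-77,3.5),True),s['ee_pos'],s['width'])
```

```text
28.7 -20 [[231.0, 246.0], [230.0, 222.0], [277.0, 246.0], [277.0, 222.0]]
28.7 -10 [[232.0, 240.0], [231.0, 217.0], [275.0, 240.0], [276.0, 217.0]]
28.7 0 [[233.0, 235.0], [232.0, 212.0], [274.0, 235.0], [275.0, 212.0]]
28.7 10 [[234.0, 230.0], [233.0, 208.0], [273.0, 230.0], [274.0, 208.0]]
28.7 17 [[234.0, 227.0], [234.0, 206.0], [273.0, 227.0], [273.0, 206.0]]
44 -20 [[219.0, 246.0], [218.0, 222.0], [289.0, 246.0], [290.0, 222.0]]
44 -10 [[220.0, 240.0], [219.0, 217.0], [287.0, 240.0], [288.0, 217.0]]
44 0 [[222.0, 235.0], [221.0, 212.0], [285.0, 235.0], [286.0, 212.0]]
44 10 [[223.0, 230.0], [222.0, 208.0], [284.0, 230.0], [285.0, 208.0]]
44 17 [[224.0, 226.0], [223.0, 206.0], [283.0, 226.0], [284.0, 206.0]]
ring [252.4034404  217.52159589] [434.88803791 -77.7812675   18.49411552] 0.30317860563547616
```

Run:
```python
from h import *; from plan import T; from station import *
c=calibration('side'); s=telemetry.get_state()
print(dir(ctrl), ctrl.tip_reach)
r=T(s)
for z in(-60,-40,-20,0,17): print(z,[proj(c,s['ee_pos']+r.apply([x,-y,z])).round(0).tolist() for y in(14.3,26) for x in(-8,8)])
im=capture('side'); cv2.imwrite('pics/s4.png',cv2.resize(im[130:220,250:330],None,fx=8,fy=6.5,interpolation=cv2.INTER_CUBIC))
```

```text
['PlanningError', '__class__', '__delattr__', '__dict__', '__dir__', '__doc__', '__eq__', '__format__', '__ge__', '__getattribute__', '__getstate__', '__gt__', '__hash__', '__init__', '__init_subclass__', '__le__', '__lt__', '__module__', '__ne__', '__new__', '__reduce__', '__reduce_ex__', '__repr__', '__setattr__', '__sizeof__', '__str__', '__subclasshook__', '__weakref__', 'tip_reach'] 17.0
-60 [[289.0, 179.0], [282.0, 178.0], [288.0, 182.0], [282.0, 181.0]]
-40 [[288.0, 184.0], [282.0, 183.0], [287.0, 188.0], [281.0, 187.0]]
-20 [[288.0, 190.0], [282.0, 189.0], [287.0, 193.0], [281.0, 192.0]]
0 [[287.0, 195.0], [281.0, 194.0], [286.0, 198.0], [280.0, 197.0]]
17 [[287.0, 199.0], [281.0, 198.0], [286.0, 203.0], [280.0, 202.0]]
```

View pics/s4.png

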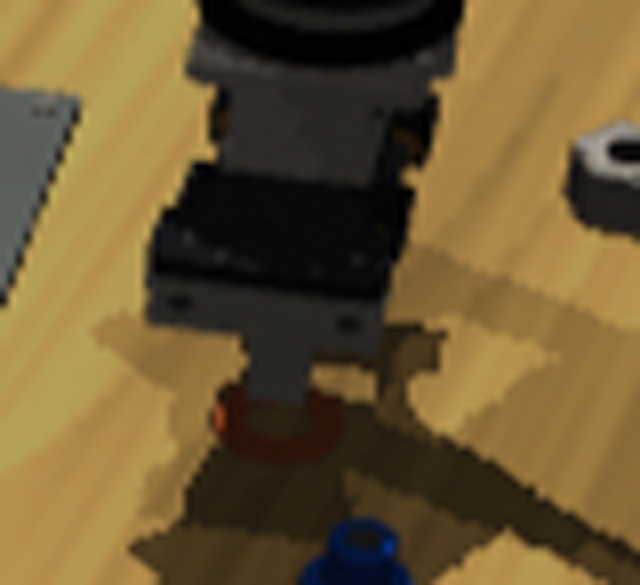

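Both views put the real fingertips about 30–37 mm higher than the reported TCP plus `tip_reach`. The wrist view's fingertip spacing gives tool z ≈ −15 to −22, the side view agrees, and no force was felt. So the fingers closed in the air above the ring. I'll reopen and go down in small force-checked steps.

```bash
python3 -m crank '[[[0,0,0],[0,0,0],0.65],[[0,0,0],[0,0,0],0.65],[[0,0,0],[0,0,0],0.65],[[0,0,0.004],[0,0,0],0.65],[[0,0,0.008],[0,0,0],0.65],[[0,0,0.012],[0,0,0],0.65],[[0,0,0.015],[0,0,0],0.65],[[0,0,0.015],[0,0,0],0.65]]';  python3 - <<'E'
from h import *; from station import *
im=capture('side'); cv2.imwrite('pics/s5.png',cv2.resize(im[130:220,250:330],None,fx=8,fy=6.5,interpolation=cv2.INTER_CUBIC))
cv2.imwrite('pics/w5.png',cv2.resize(capture('wrist')[130:320,150:350],None,fx=3,fy=3))
E
```

```text
time_s: 3.65
ee_pos: [434.0, -77.5, 2.5]
tool_rot: [-0.0, 0.997, 0.078, 0.0]
ft_force: [-0.3, -0.5, -0.9]
width: 0.648
```

View pics/s5.png

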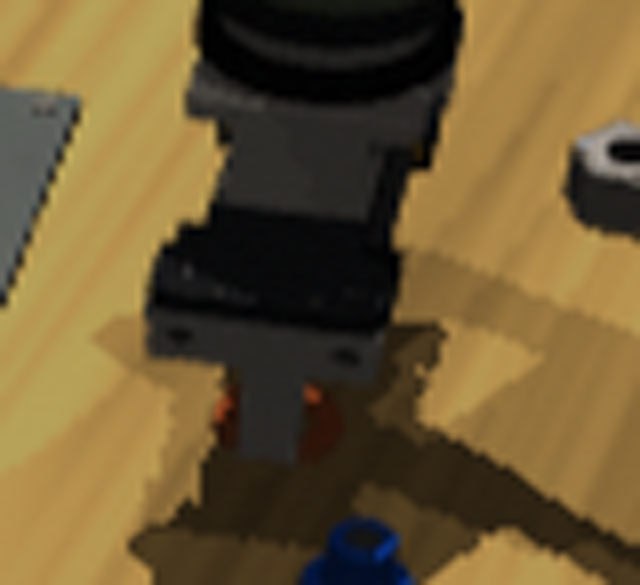

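View pics/w5.png

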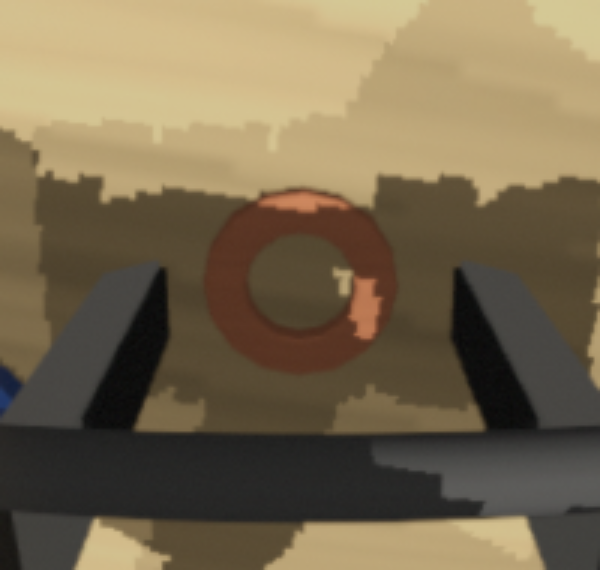

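Run:
```python
from h import *; from station import *
c=calibration('side')
o,d=ray(c,(283.5,201))
for y in(-47,-40,-35): print((o+d*(y-o[1])/d[1]).round(1))
c=calibration('wrist'); f=297
for a in((150+163/3,130+267/3),(150+455/3,130+267/3)):
    o,d=ray(c,a,True); 
    for z in (0,10,20,30): print(z,(o+d*(z-o[2])/d[2]).round(1))
```

```text
[428.4 -47.   12.3]
[426.5 -40.   20.3]
[425.2 -35.   26. ]
0 [431.5 -43.6   0. ]
10 [435.  -44.8  10. ]
20 [438.4 -46.   20. ]
30 [441.9 -47.3  30. ]
0 [ 442.  -110.3    0. ]
10 [ 445.  -108.1   10. ]
20 [ 447.9 -105.9   20. ]
30 [ 450.8 -103.7   30. ]
```

Tips are now at z ≈ 19 with the TCP reading 2.5. I'll lower about 14 mm in steps, watching the force.

```bash
python3 -m crank '[[[0,0,0.004],[0,0,0],0.65],[[0,0,0.008],[0,0,0],0.65],[[0,0,0.011],[0,0,0],0.65],[[0,0,0.013],[0,0,0],0.65],[[0,0,0.014],[0,0,0],0.65],[[0,0,0.014],[0,0,0],0.65]]';  python3 - <<'E'
from h import *; from station import *
im=capture('side'); 
a=cv2.resize(im[150:220,250:330],None,fx=5,fy=5,interpolation=cv2.INTER_CUBIC)
b=cv2.resize(capture('wrist')[160:270,180:320],(400,350))
cv2.imwrite('pics/w6.png',np.hstack([a,b]))
E
```

```text
time_s: 4.25
ee_pos: [434.3, -77.6, -11.2]
tool_rot: [-0.0, 0.997, 0.078, 0.0]
ft_force: [0.5, 0.8, 0.3]
width: 0.65
```

View pics/w6.png

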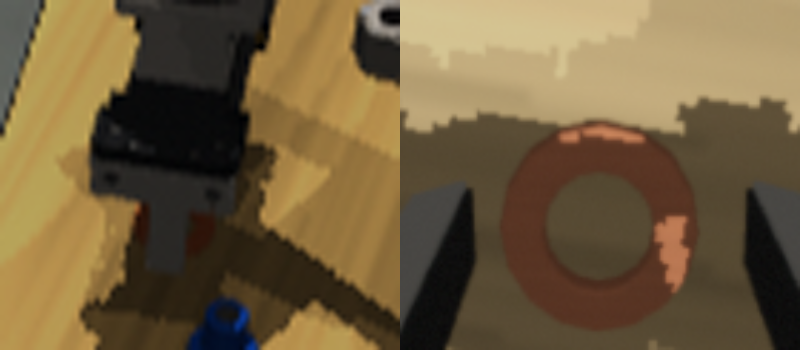

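```bash
python3 -m crank '[[[0,0,0.001],[0,0,0],0.65],[[0,0,0.002],[0,0,0],0.65],[[0,0,0.003],[0,0,0],0.65],[[0,0,0.003],[0,0,0],0.65]]'; python3 -m crank '[[[0,0,0.001],[0,0,0],0.65],[[0,0,0.0015],[0,0,0],0.65],[[0,0,0.0015],[0,0,0],0.65]]'
```

```text
time_s: 4.68
ee_pos: [435.1, -77.8, -12.0]
tool_rot: [-0.0, 0.997, 0.078, 0.0]
ft_force: [-5.9, 1.2, 16.9]
width: 0.649
time_s: 4.93
ee_pos: [435.2, -77.9, -11.9]
tool_rot: [-0.0, 0.997, 0.078, 0.0]
ft_force: [-4.7, 1.6, 13.7]
width: 0.654
```

The tips touch the bench at TCP z ≈ −12, so the real tip height is TCP z + 12. I'll raise about 1.5 mm and close on the ring.

```bash
python3 -m crank '[[[0,0,-0.0015],[0,0,0],0.65],[[0,0,-0.0015],[0,0,0],0.65],[[0,0,-0.0015],[0,0,0],0.5],[[0,0,-0.0015],[0,0,0],0.4],[[0,0,-0.0015],[0,0,0],0.4],[[0,0,-0.0015],[0,0,0],0.4],[[0,0,-0.0015],[0,0,0],0.4],[[0,0,-0.0015],[0,0,0],0.4]]'; python3 -m crank '[[[0,0,-0.01],[0,0,0],0.3],[[0,0,-0.04],[0,0,0],0.3],[[0,0,-0.06],[0,0,0],0.3],[[0,0,-0.06],[0,0,0],0.3]]'
python3 - <<'E'
from h import *; from station import *
im=capture('side'); 
a=cv2.resize(im[140:210,250:330],None,fx=5,fy=5,interpolation=cv2.INTER_CUBIC)
b=cv2.resize(capture('wrist')[160:270,180:320],(400,350))
cv2.imwrite('pics/w7.png',np.hstack([a,b]))
E
python3 plan.py 555.7 107 40 9
```

```text
time_s: 5.6
ee_pos: [435.0, -77.8, -10.6]
tool_rot: [-0.0, 0.997, 0.078, -0.0]
ft_force: [1.1, 0.3, -0.0]
width: 0.452
time_s: 5.93
ee_pos: [438.9, -79.3, 53.9]
tool_rot: [0.002, 0.997, 0.079, 0.004]
ft_force: [0.9, -0.0, -0.9]
width: 0.454
at [435.9 -78.2  50.4] yaw 9.0 w 0.454 F [ 0.1  0.1 -0.5] t 6.0 q6 1.04
shift [0.1473, -0.1642, 0.0106] turn [0.0, -0.1, 0.0] rows 5.3
```

View pics/w7.png

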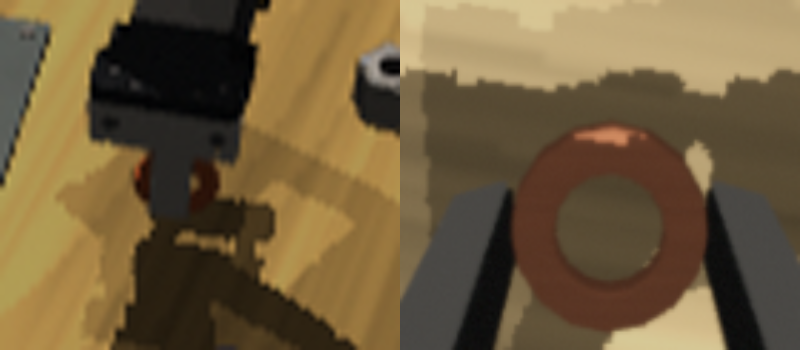

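The ring is held level at opening 0.452. The grip centre agrees with the fixed-camera y, so I'll use the fixed-camera cork position and move above the gauge spot.

```bash
python3 -m crank '[[[0.03,-0.03,0],[0,0,0],0.3],[[0.06,-0.07,0],[0,0,0],0.3],[[0.09,-0.1,0.0],[0,0,0],0.3],[[0.12,-0.13,0.0],[0,0,0],0.3],[[0.148,-0.164,0.01],[0,0,0],0.3],[[0.148,-0.164,0.01],[0,0,0],0.3],[[0.148,-0.164,0.01],[0,0,0],0.3],[[0.148,-0.164,0.01],[0,0,0],0.3]]'; python3 plan.py 556.5 107 0 9.1;  python3 - <<'E'
from h import *; from station import *
a=capture('wrist');b=capture('scene')
cv2.imwrite('pics/w8.png',a)
cv2.imwrite('pics/s8.png',cv2.resize(b[180:300,230:350],None,fx=4,fy=4))
E
```

```text
time_s: 6.7
ee_pos: [554.5, 107.1, 38.5]
tool_rot: [0.0, 0.997, 0.079, -0.001]
ft_force: [-0.4, -1.1, -0.5]
width: 0.454
at [554.5 107.1  38.5] yaw 9.1 w 0.454 F [-0.4 -1.1 -0.5] t 6.7 q6 1.45
shift [0.0021, 0.0003, 0.0385] turn [0.0, 0.1, 0.0] rows 0.9
```

View pics/w8.png

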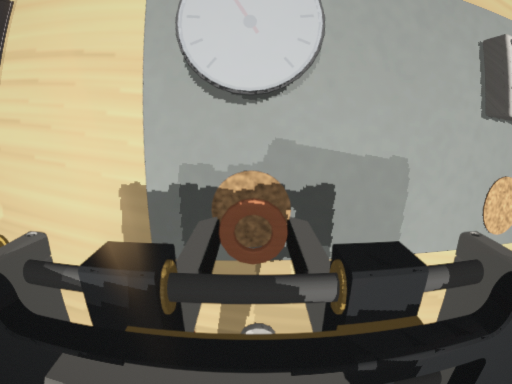

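View pics/s8.png

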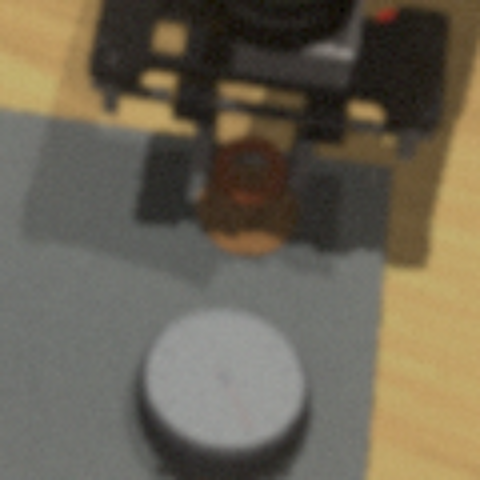

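```bash
python3 -m crank '[[[0.002,0,0.015],[0,0,0],0.3],[[0.002,0,0.03],[0,0,0],0.3],[[0.002,0,0.036],[0,0,0],0.3],[[0.002,0,0.037],[0,0,0],0.3],[[0.002,0,0.037],[0,0,0],0.3],[[0.002,0,0.037],[0,0,0],0.3]]'; python3 plan.py 556.5 107 -2 9.1;  python3 - <<'E'
from h import *; from station import *
c=calibration('wrist'); a=capture('wrist'); cv2.imwrite('pics/w9f.png',a)
print(proj(c,(557.5,107.2,8),True),proj(c,(554,106.5,8),True))
cv2.imwrite('pics/w9.png',cv2.resize(a[160:270,180:320],None,fx=5,fy=5))
E
```

```text
time_s: 7.3
ee_pos: [557.0, 105.5, 3.2]
tool_rot: [0.001, 0.997, 0.078, 0.0]
ft_force: [0.4, 0.4, -0.6]
width: 0.456
at [557.  105.5   3.2] yaw 8.9 w 0.456 F [ 0.4  0.4 -0.6] t 7.3 q6 1.45
shift [-0.0003, -0.0016, 0.0052] turn [0.1, 0.0, -0.2] rows 0.1
[251.10870729 225.01968425] [251.34631214 230.06181368]
```

View pics/w9.png

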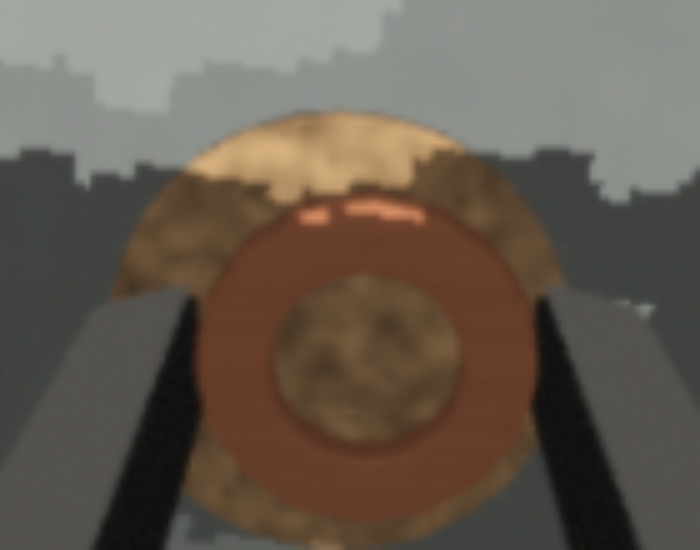

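Run:
```python
from h import *; from plan import T; from station import *
c=calibration('wrist'); s=telemetry.get_state()
ck=onplane(c,(180+338/5,160+329/5),8,True); rg=onplane(c,(180+367/5,160+358/5),s['ee_pos'][2]+12+5.5,True)
print(ck,rg,ck-rg,T(s).inv().apply((ck-rg)*[1,1,0]))
```

```text
[556.83690408 109.60864649   8.        ] [558.07176128 105.91607375  20.9134506 ] [ -1.2348572    3.69257274 -12.9134506 ] [-0.64750087 -3.83936043 -0.00446022]
```

Relative to the cork, the ring is about 3 mm off along tool −y and under 1 mm off in x. I'll correct, lower and release.

```bash
python3 -m crank '[[[-0.0005,-0.003,0],[0,0,0],0.3],[[-0.0005,-0.003,0.003],[0,0,0],0.3],[[-0.0005,-0.003,0.005],[0,0,0],0.3],[[-0.0005,-0.003,0.0055],[0,0,0],0.3],[[-0.0005,-0.003,0.0055],[0,0,0],0.3]]'; python3 -m crank '[[[0,0,0],[0,0,0],0.6],[[0,0,0],[0,0,0],0.6],[[0,0,0],[0,0,0],0.6],[[0,0,-0.02],[0,0,0],0.6],[[0,0,-0.06],[0,0,0],0.6],[[0,0,-0.1],[0,0,0],0.6],[[0,0,-0.13],[0,0,0],0.6],[[0,0,-0.13],[0,0,0],0.6]]'
python3 - <<'E'
from h import *; from station import *
c=calibration('wrist'); a=capture('wrist'); cv2.imwrite('pics/w10.png',a)
E
```

```text
time_s: 7.77
ee_pos: [556.0, 108.6, -2.4]
tool_rot: [0.001, 0.997, 0.078, -0.0]
ft_force: [0.1, 0.2, -0.5]
width: 0.457
time_s: 8.43
ee_pos: [562.2, 109.1, 136.1]
tool_rot: [0.001, 0.997, 0.078, 0.008]
ft_force: [0.2, 0.1, 0.2]
width: 0.602
```

View pics/w10.png

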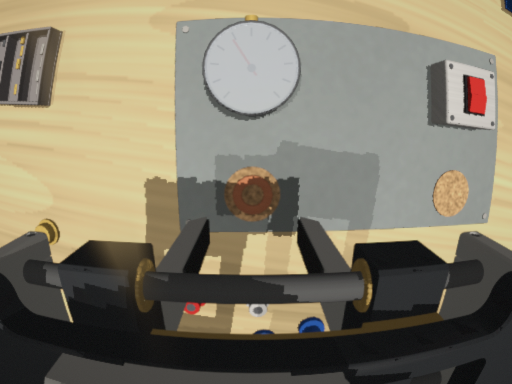

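The ring rests on the cork. Next I'll check the ring with the fixed cameras after moving over to the bushing.

```bash
python3 plan.py 365 -250 100 9.1
```

```text
at [560.  109.  132.7] yaw 8.9 w 0.6 F [-0.3  0.3 -0.7] t 8.5 q6 1.46
shift [-0.2487, 0.3242, 0.0309] turn [0.1, -0.6, -0.2] rows 9.8
```

```bash
python3 -m crank '[[[-0.249,0.324,0.0],[0,0,0],0.7],[[-0.249,0.324,0.0],[0,0,0],0.7],[[-0.249,0.324,0.0],[0,0,0],0.7],[[-0.249,0.324,0.0],[0,0,0],0.7],[[-0.249,0.324,0.0],[0,0,0],0.7],[[-0.249,0.324,0.0],[0,-0.3,0],0.7],[[-0.249,0.324,0.03],[0,-0.6,0],0.7],[[-0.249,0.324,0.03],[0,-0.6,0],0.7]]'; python3 -m crank '[[[-0.06,0.08,0.0],[0,0,0],0.7],[[-0.06,0.08,0.0],[0,0,0],0.7],[[-0.06,0.08,0.0],[0,0,0],0.7],[[-0.06,0.08,0.0],[0,0,0],0.7]]'; python3 plan.py 365 -250 100 9.1
python3 - <<'E'
from h import *; from station import *
a=capture('wrist'); cv2.imwrite('pics/w11.png',a)
for n,p in(('scene',(291,232)),('side',(213,231))):
    im=capture(n); cv2.imwrite(f'pics/{n}11.png',im); x,y=p; c=calibration(n)
    hsv=cv2.cvtColor(im,cv2.COLOR_BGR2HSV)
    cv2.imwrite(f'pics/{n}11c.png',cv2.resize(im[y-30:y+30,x-30:x+30],None,fx=8,fy=8,interpolation=cv2.INTER_CUBIC))
E
python3 -c "
import cv2,numpy as np
cv2.imwrite('pics/c11.png',cv2.resize(np.hstack([cv2.imread('pics/scene11c.png'),cv2.imread('pics/side11c.png')]),(800,400)))"
```

```text
time_s: 9.15
ee_pos: [397.9, -185.1, 113.4]
tool_rot: [0.001, 0.997, 0.078, -0.0]
ft_force: [1.1, -0.4, -0.1]
width: 0.698
time_s: 9.48
ee_pos: [348.6, -275.8, 112.2]
tool_rot: [0.0, 0.997, 0.075, -0.002]
ft_force: [-0.0, -0.1, -0.9]
width: 0.7
at [ 348.6 -275.8  112.2] yaw 8.6 w 0.7 F [-0.  -0.1 -0.9] t 9.5 q6 0.56
shift [0.0201, -0.0231, 0.0122] turn [0.0, 0.2, -0.5] rows 0.8
```

View pics/c11.png

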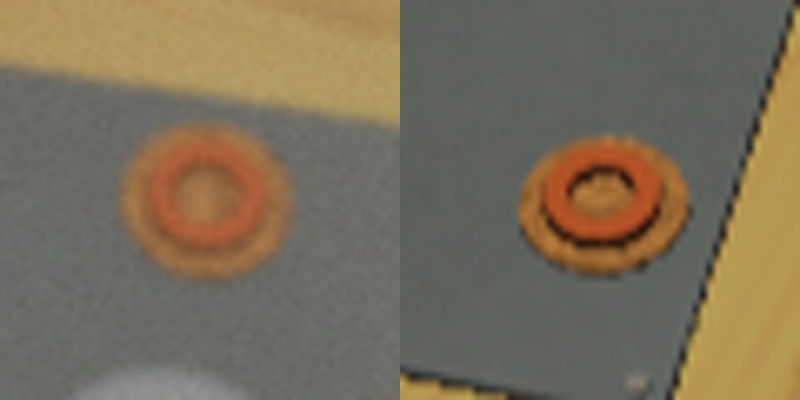

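View pics/w11.png

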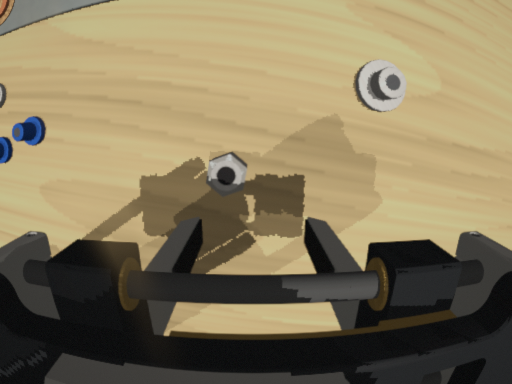

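Fixed views show the ring flat and concentric on the gauge cork. The wrist view shows the bushing at (227,173). I'll find its centre and flats.

Run:
```python
from h import *; from station import *
a=cv2.imread('pics/w11.png')
cv2.imwrite('pics/w11c.png',cv2.resize(a[145:203,195:259],None,fx=10,fy=10,interpolation=cv2.INTER_CUBIC))
# ring centre on cork
rs=[]
for n,p in(('scene',(291,231)),('side',(213,229))):
    im=cv2.GaussianBlur(cv2.imread(f'pics/{n}11.png'),(3,3),0); hsv=cv2.cvtColor(im,cv2.COLOR_BGR2HSV); c=calibration(n)
    b,g,r=[im[...,i].astype(float) for i in range(3)]
    m=(r/(g+1)>1.65)&(r>100)
    cc,s,l=comp(m,p,15); mm=(r-b>35); c2,s2,_=comp(mm,p,22)
    # fill
    h=cv2.convexHull(cv2.findNonZero(l.astype(np.uint8))); M=cv2.moments(h); q=(M['m10']/M['m00'],M['m01']/M['m00'])
    print(n,np.round(q,1),s,s2,onplane(c,q,15).round(1)); rs.append(ray(c,q))
print(tri(rs))
```

```text
scene [291.5 231. ] [284 224  16  15 120] [279 220  26  24 494] [560.  107.6  15. ]
side [212.8 229.5] [204 223  19  14 176] [200 221  27  21 432] [556.9 107.8  15. ]
(array([558.19245254, 106.83628723,  12.50878702]), [np.float64(0.7215719423080932), np.float64(0.7215719423079866)])
```

View pics/w11c.png

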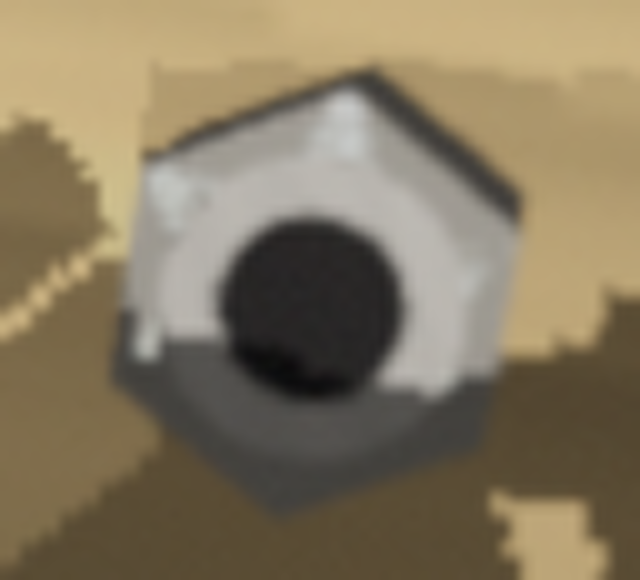

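Run:
```python
from h import *; from station import *
c=calibration('wrist'); 
V=[(148,165),(352,88),(520,218),(480,450),(285,515),(112,375)]
W=np.array([onplane(c,(195+x/10,145+y/10),30,True)[:2] for x,y in V])
print(W.round(1),W.mean(0)); d=W-W.mean(0); print(np.hypot(*d.T).round(1)); a=np.degrees(np.arctan2(d[:,1],d[:,0])); print(a.round(1),(a%60).round(1))
print(telemetry.get_state()['ee_pos'])
```

```text
[[ 376.5 -226.7]
 [ 386.5 -244.6]
 [ 376.8 -261.8]
 [ 354.4 -261.4]
 [ 345.3 -243.9]
 [ 356.2 -225.8]] [ 365.94657998 -244.01234556]
[20.3 20.5 20.8 20.8 20.7 20.7]
[  58.6   -1.5  -58.5 -123.7  179.8  118.2] [58.6 58.5  1.5 56.3 59.8 58.2]
[ 350.62575419 -272.08263597  112.43594022]
```

Vertex radius is about 20.7 mm (21 expected), and the flat normals are about 1.5° off world y, so tool yaw should be −1.5°. The arm was still settling for that shot, so I'll go above and re-measure.

```bash
python3 plan.py 365.5 -247.5 60 -1.5
```

```text
at [ 350.6 -272.1  112.4] yaw 8.9 w 0.699 F [-0.5  1.1 -0.2] t 9.6 q6 0.56
shift [0.0186, -0.0219, 0.0524] turn [-0.1, 0.1, 10.4] rows 1.5
```

```bash
python3 -m crank '[[[0.0185,-0.022,0.0],[0,0,5],0.7],[[0.0185,-0.022,0.02],[0,0,10.4],0.7],[[0.0185,-0.022,0.045],[0,0,10.4],0.7],[[0.0185,-0.022,0.052],[0,0,10.4],0.7],[[0.0185,-0.022,0.052],[0,0,10.4],0.7],[[0.0185,-0.022,0.052],[0,0,10.4],0.7],[[0.0185,-0.022,0.052],[0,0,10.4],0.7]]'
python3 - <<'E'
from h import *; from station import *
c=calibration('wrist');s=telemetry.get_state();a=capture('wrist')
print(s['ee_pos'],np.abs(s['joint_vel']).max(),proj(c,(365.5,-247.5,30),True), calibration('wrist')['tvec']-c['tvec'])
x,y=proj(c,(365.5,-247.5,30),True).astype(int)
print(x-35,y-35)
cv2.imwrite('pics/w12.png',cv2.resize(a[y-35:y+35,x-35:x+35],None,fx=8,fy=8,interpolation=cv2.INTER_CUBIC))
E
```

```text
time_s: 10.22
ee_pos: [366.3, -247.7, 61.4]
tool_rot: [0.0, 1.0, -0.012, -0.0]
ft_force: [-0.2, 0.2, 0.5]
width: 0.701
[ 366.27030492 -247.66843138   61.3839652 ] 0.010563894402440101 [253.18410814 211.65902727] [-0.26307636  0.25788434 -0.00328057]
218 176
```

View pics/w12.png

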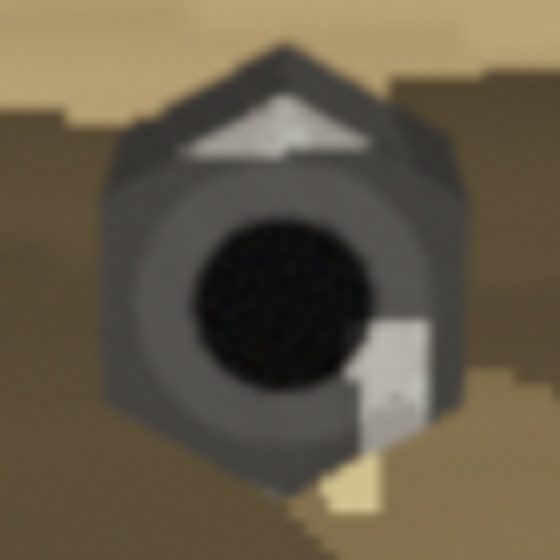

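```bash
python3 - <<'E'
from h import *; from station import *
c=calibration('wrist'); print(onplane(c,(253.4,213.9),30,True),onplane(c,(253.4,213.5),30,True))
E
python3 plan.py 365 -248 -3 -1.5
```

```text
[ 363.71236051 -248.02219045   30.        ] [ 364.0402801 -248.0304533   30.       ]
at [ 366.4 -248.1   61.7] yaw -1.4 w 0.701 F [-0.2  0.3  1.4] t 10.3 q6 0.81
shift [-0.0014, -0.0001, 0.0647] turn [0.0, 0.0, 0.1] rows 1.6
```

```bash
python3 -m crank '[[[-0.002,0,0.03],[0,0,0],0.7],[[-0.002,0,0.055],[0,0,0],0.7],[[-0.002,0,0.063],[0,0,0],0.7],[[-0.002,0,0.064],[0,0,0],0.7],[[-0.002,0,0.064],[0,0,0],0.4],[[-0.002,0,0.064],[0,0,0],0.3],[[-0.002,0,0.064],[0,0,0],0.3],[[-0.002,0,0.064],[0,0,0],0.3]]'; python3 -m crank '[[[0,0,0],[0,0,0],0.3],[[0,0,0],[0,0,0],0.3],[[0,0,0],[0,0,0],0.3]]';python3 plan.py 365 -248 -3 -1.5
```

```text
time_s: 10.93
ee_pos: [365.3, -249.0, -1.1]
tool_rot: [0.001, 1.0, -0.012, 0.001]
ft_force: [-0.0, -0.4, 0.0]
width: 0.454
time_s: 11.18
ee_pos: [365.8, -249.4, -0.4]
tool_rot: [0.002, 1.0, -0.013, 0.001]
ft_force: [-1.3, 0.2, 2.5]
width: 0.383
at [ 365.8 -249.4   -0.4] yaw -1.4 w 0.383 F [-1.3  0.2  2.5] t 11.2 q6 0.8
shift [-0.0008, -0.0014, 0.0025] turn [0.2, -0.1, 0.1] rows 0.1
```

The opening is 0.383 × 94 = 36 mm, which matches the flats. Lift and look.

```bash
python3 -m crank '[[[0,0,0],[0,0,0],0.25],[[0,0,-0.02],[0,0,0],0.25],[[0,0,-0.05],[0,0,0],0.25],[[0,0,-0.07],[0,0,0],0.25],[[0,0,-0.07],[0,0,0],0.25],[[0,0,-0.07],[0,0,0],0.25]]';python3 plan.py 557.5 107.5 70 9
python3 - <<'E'
from h import *; from station import *
c=calibration('wrist');a=capture('wrist')
b=capture('side')
cv2.imwrite('pics/w13.png',np.hstack([cv2.resize(a[160:270,185:325],(400,320)),cv2.resize(b[100:180,290:390],(400,320))]))
E
```

```text
time_s: 11.68
ee_pos: [366.0, -249.6, 69.9]
tool_rot: [0.002, 1.0, -0.012, 0.002]
ft_force: [-0.1, 0.3, -3.5]
width: 0.376
at [ 366.  -249.6   69.9] yaw -1.4 w 0.376 F [-0.1  0.3 -3.5] t 11.7 q6 0.8
shift [0.1825, -0.3618, -0.0012] turn [0.3, -0.2, -10.4] rows 9.7
```

View pics/w13.png

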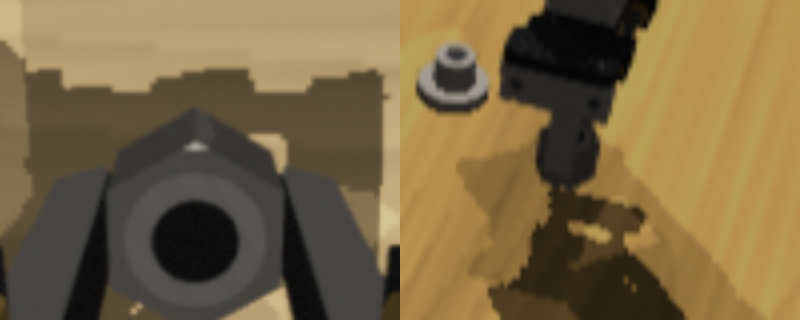

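The bushing is gripped on its flats and upright. Moving over the ring.

```bash
python3 -m crank '[[[0.182,-0.362,0],[0,0,0],0.25],[[0.182,-0.362,0],[0,0,-2],0.25],[[0.182,-0.362,0],[0,0,-4],0.25],[[0.182,-0.362,0],[0,0,-6],0.25],[[0.182,-0.362,0],[0,0,-8],0.25],[[0.182,-0.362,0],[0,0,-10.4],0.25],[[0.182,-0.362,0],[0,0,-10.4],0.25],[[0.182,-0.362,0],[0,0,-10.4],0.25]]';python3 plan.py 557 107.5 60 9
```

```text
time_s: 12.45
ee_pos: [520.0, 47.7, 65.2]
tool_rot: [0.0, 0.997, 0.078, -0.002]
ft_force: [0.4, -0.9, -2.9]
width: 0.38
at [520.   47.7  65.2] yaw 9.0 w 0.38 F [ 0.4 -0.9 -2.9] t 12.4 q6 1.34
shift [0.0459, -0.0533, 0.0049] turn [0.0, 0.3, -0.0] rows 1.7
```

```bash
python3 -m crank '[[[0.046,-0.053,0],[0,0,0],0.25],[[0.046,-0.053,0],[0,0,0],0.25],[[0.046,-0.053,0.01],[0,0.3,0],0.25],[[0.046,-0.053,0.02],[0,0.3,0],0.25],[[0.046,-0.053,0.02],[0,0.3,0],0.25],[[0.046,-0.053,0.02],[0,0.3,0],0.25]]';python3 plan.py 557 107.5 15 9
python3 - <<'E'
from h import *; from station import *
c=calibration('wrist');a=capture('wrist'); print(telemetry.get_state()['ee_pos'])
cv2.imwrite('pics/w14.png',cv2.resize(a[150:270,180:320],None,fx=5,fy=5))
for n,(x,y) in(('scene',(291,225)),('side',(213,220))):
    cv2.imwrite(f'pics/{n}14.png',capture(n)[y-40:y+40,x-40:x+40])
cv2.imwrite('pics/c14.png',cv2.resize(np.hstack([cv2.imread('pics/scene14.png'),cv2.imread('pics/side14.png')]),(800,400)))
E
```

```text
time_s: 12.95
ee_pos: [554.0, 106.4, 42.0]
tool_rot: [0.0, 0.997, 0.078, -0.003]
ft_force: [0.4, -0.1, -2.8]
width: 0.38
at [554.  106.4  42. ] yaw 8.9 w 0.38 F [ 0.4 -0.1 -2.8] t 12.9 q6 1.45
shift [0.0034, -0.0006, 0.027] turn [-0.0, 0.4, -0.1] rows 0.7
[555.16438531 106.22552594  43.15782957]
```

View pics/w14.png

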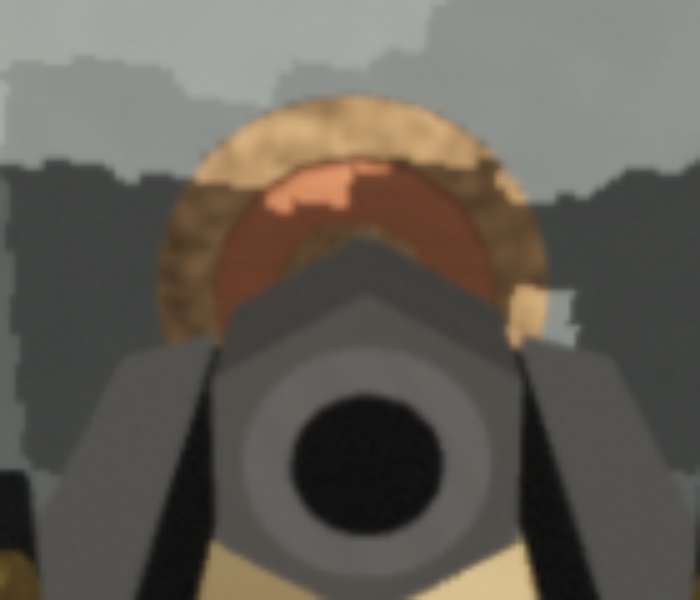

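View pics/c14.png

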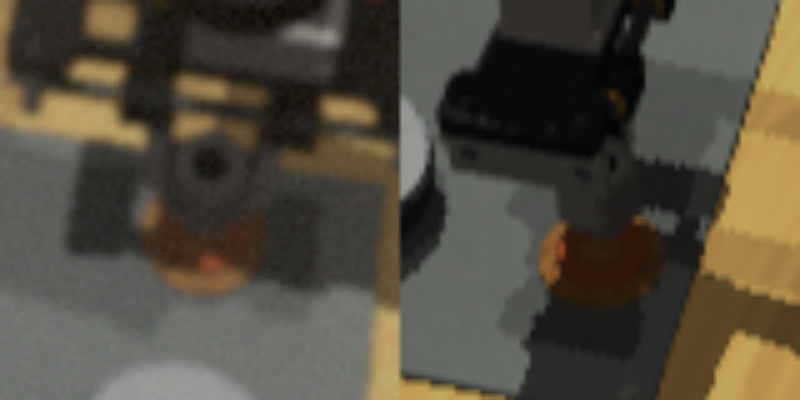

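```bash
cat > fit.py <<'E'
from h import *
from scipy.optimize import least_squares
def fitc(P,R):
    r=least_squares(lambda v:np.hypot(P[:,0]-v[0],P[:,1]-v[1])-R,P.mean(0),loss='soft_l1'); return r.x,np.abs(r.fun).mean()
E
python3 - <<'E'
from fit import *; from plan import T; from station import *
c=calibration('wrist'); s=telemetry.get_state(); z=s['ee_pos'][2]
# edges read off the crop (5x, origin 180,150)
ring=[(215,300),(228,260),(250,220),(280,188),(320,165),(358,158),(400,165),(440,185),(470,215),(490,250),(500,290)]
cork=[(160,290),(172,235),(205,170),(270,115),(358,97),(440,115),(500,160),(535,215),(548,270)]
ct,w=np.array([180,150]),5
f=lambda p,z:onplane(c,ct+np.array(p)/w,z,True)[:2]
R_,e=fitc(np.array([f(p,15) for p in ring]),22); C_,e2=fitc(np.array([f(p,8) for p in cork]),31)
B=f((366,463),z+12+18.4)
print('ring',R_,e,'cork',C_,e2,'bush',B,'tcp',s['ee_pos'])
flat=np.array([f(p,z+30.4) for p in((214,463),(523,463))]); print('flats',np.hypot(*(flat[0]-flat[1])))
d=R_-B; print('shift tool',T(s).inv().apply([d[0],d[1],0]))
E
```

```text
ring [557.52705082 107.50647033] 0.39810390833326376 cork [557.2479764  108.17462931] 0.19988916373360788 bush [555.42733996 106.222842  ] tcp [556.78032683 106.1725336   44.8049959 ]
flats 36.232423895863555
shift tool [ 2.27294265e+00 -9.43514187e-01 -3.40394964e-04]
```

Relative to the ring centre the bushing needs (+2.3, −0.9) mm in tool axes. I'll lower to just above and check.

```bash
python3 -m crank '[[[0.0023,-0.0009,0.01],[0,0,0],0.25],[[0.0023,-0.0009,0.02],[0,0,0],0.25],[[0.0023,-0.0009,0.027],[0,0,0],0.25],[[0.0023,-0.0009,0.027],[0,0,0],0.25],[[0.0023,-0.0009,0.027],[0,0,0],0.25],[[0.0023,-0.0009,0.027],[0,0,0],0.25]]';python3 plan.py 557 107.5 15 9
python3 - <<'E'
from h import *; from station import *
c=calibration('wrist');a=capture('wrist'); print(telemetry.get_state()['ee_pos'])
cv2.imwrite('pics/w15.png',cv2.resize(a[150:270,180:320],None,fx=5,fy=5))
b=capture('side'); cv2.imwrite('pics/s15.png',cv2.resize(b[190:260,170:260],None,fx=7,fy=7,interpolation=cv2.INTER_CUBIC))
E
```

```text
time_s: 13.6
ee_pos: [558.9, 107.4, 17.6]
tool_rot: [0.0, 0.997, 0.078, -0.0]
ft_force: [0.2, -0.8, -3.0]
width: 0.379
at [558.9 107.4  17.6] yaw 8.9 w 0.379 F [ 0.2 -0.8 -3. ] t 13.6 q6 1.45
shift [-0.0018, -0.0004, 0.0026] turn [0.0, 0.0, -0.1] rows 0.1
[559.18950194 107.42871742  17.98278458]
```

View pics/w15.png

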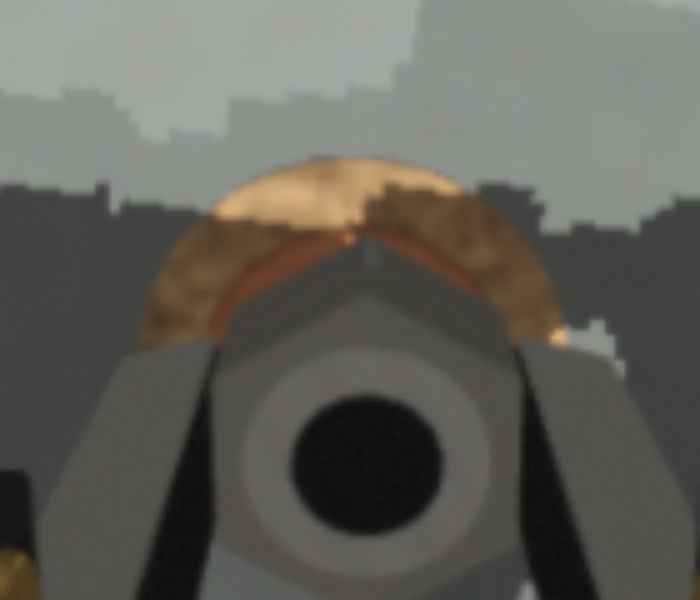

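View pics/s15.png

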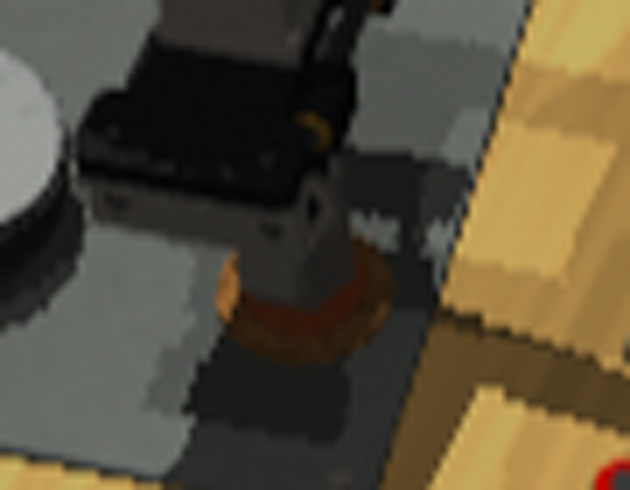

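Run:
```python
from fit import *; from plan import T; from station import *
c=calibration('wrist'); s=telemetry.get_state(); z=s['ee_pos'][2]
ring=[(212,335),(222,305),(245,272),(275,250),(310,236),(350,230)]
cork=[(140,345),(165,280),(210,215),(270,175),(345,157),(430,172),(480,200),(530,255),(562,325)]
f=lambda p,z:onplane(c,np.array([180,150])+np.array(p)/5,z,True)[:2]
R_,e=fitc(np.array([f(p,15) for p in ring]),22); C_,e2=fitc(np.array([f(p,8) for p in cork]),31)
B=f((366,463),z+30.4)
print('ring',R_,e,'cork',C_,e2,'bush',B,'tcp',s['ee_pos'])
for q in(R_,C_): print('shift tool',T(s).inv().apply([*(q-B),0]))
```

```text
ring [556.22304392 107.93576757] 0.20796357915294963 cork [554.93464967 108.82609553] 0.3580915589540407 bush [557.9887724  107.51552498] tcp [559.35521957 107.46099969  18.1693957 ]
shift tool [-1.67946384e+00 -6.88330918e-01 -1.62888205e-03]
shift tool [-2.81462018 -1.76724792 -0.00298044]
```

Estimates agree within 2 mm and the tolerance is 8 mm. A small correction, then down to contact and release.

```bash
python3 -m crank '[[[-0.001,-0.001,0],[0,0,0],0.25],[[-0.001,-0.001,0.002],[0,0,0],0.25],[[-0.001,-0.001,0.0035],[0,0,0],0.25],[[-0.001,-0.001,0.0035],[0,0,0],0.25]]'
```

```text
time_s: 14.03
ee_pos: [558.3, 108.4, 14.7]
tool_rot: [0.0, 0.997, 0.078, 0.001]
ft_force: [-0.8, 0.3, -2.9]
width: 0.381
```

```bash
python3 -m crank '[[[0,0,0.001],[0,0,0],0.25],[[0,0,0.0015],[0,0,0],0.25],[[0,0,0.0015],[0,0,0],0.25]]'
```

```text
time_s: 14.28
ee_pos: [558.4, 108.4, 14.6]
tool_rot: [0.0, 0.997, 0.078, 0.0]
ft_force: [-3.8, -0.7, 5.4]
width: 0.378
```

Contact (+5 N). Release and back off.

```bash
python3 -m crank '[[[0,0,0],[0,0,0],0.6],[[0,0,0],[0,0,0],0.6],[[0,0,0],[0,0,0],0.6],[[0,0,0],[0,0,0],0.6],[[0,0,-0.01],[0,0,0],0.6],[[0,0,-0.05],[0,0,0],0.6],[[0,0,-0.09],[0,0,0],0.6],[[0,0,-0.1],[0,0,0],0.6]]'; python3 plan.py 470 -370 130 9
```

```text
time_s: 14.95
ee_pos: [563.1, 108.7, 122.0]
tool_rot: [0.0, 0.997, 0.078, 0.006]
ft_force: [0.2, 1.7, 1.3]
width: 0.603
at [563.1 108.7 122. ] yaw 8.9 w 0.603 F [0.2 1.7 1.3] t 14.9 q6 1.46
shift [-0.1662, 0.4585, -0.0092] turn [0.1, -0.7, -0.1] rows 11.7
```

Run:
```python
from h import *; from station import *
c=calibration('wrist');a=capture('wrist'); print(telemetry.get_state()['ee_pos'])
cv2.imwrite('pics/w16.png',cv2.resize(a[150:270,180:320],None,fx=5,fy=5))
b=capture('side'); cv2.imwrite('pics/s16.png',cv2.resize(b[190:260,170:260],None,fx=7,fy=7,interpolation=cv2.INTER_CUBIC))
```

```text
[563.53977842 108.73399777 122.09257253]
```

View pics/w16.png

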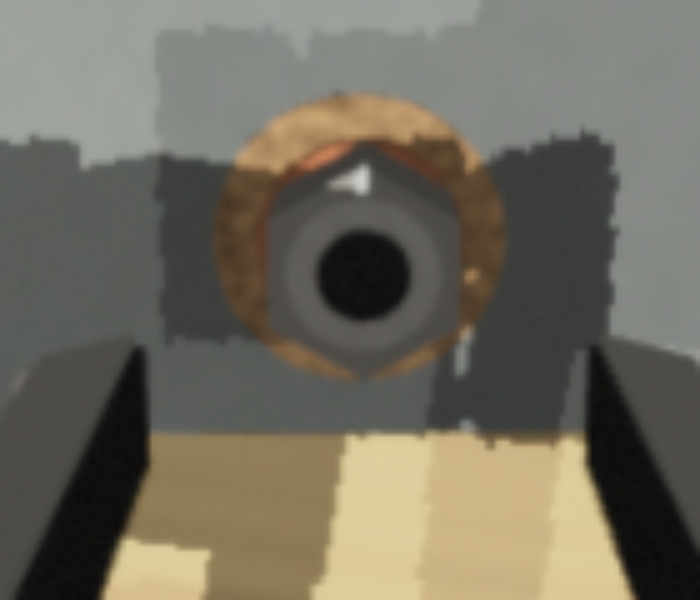

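View pics/s16.png

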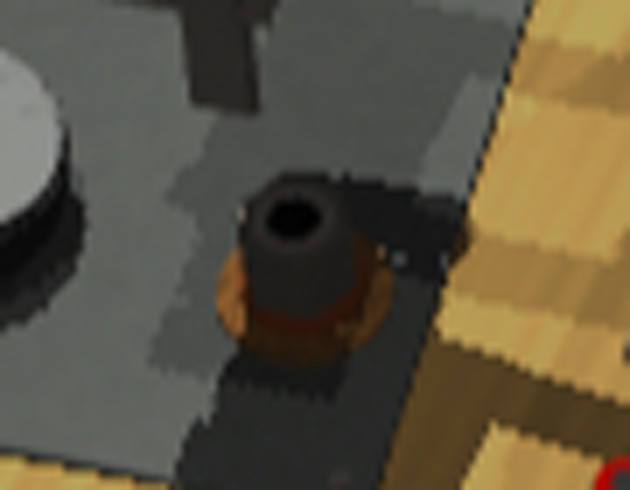

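The bushing stands on the ring. Next, the broad plug.

```bash
python3 plan.py 482 -392 90 9; python3 -m crank '[[[-0.154,0.482,0],[0,0,0],0.55],[[-0.154,0.482,0],[0,0,0],0.55],[[-0.154,0.482,0],[0,0,0],0.55],[[-0.154,0.482,0],[0,0,0],0.55],[[-0.154,0.482,0],[0,0,0],0.55],[[-0.154,0.482,0],[0,0,0],0.55],[[-0.154,0.482,0],[0,0,0],0.55],[[-0.154,0.482,0],[0,0,0],0.55]]';python3 plan.py 482 -392 70 9
```

```text
at [561.7 108.6 119. ] yaw 8.9 w 0.598 F [-0.6 -0.1 -0.2] t 15.1 q6 1.46
shift [-0.1566, 0.4821, 0.0283] turn [0.1, -0.5, -0.1] rows 12.2
time_s: 15.72
ee_pos: [507.2, -222.2, 114.8]
tool_rot: [-0.001, 0.997, 0.078, 0.003]
ft_force: [0.5, 0.1, -0.2]
width: 0.548
at [ 507.2 -222.2  114.8] yaw 8.9 w 0.548 F [ 0.5  0.1 -0.2] t 15.7 q6 0.84
shift [-0.0515, 0.1639, 0.0442] turn [-0.1, -0.4, -0.1] rows 4.3
```

```bash
python3 -m crank '[[[-0.0515,0.164,0],[0,0,0],0.55],[[-0.0515,0.164,0],[0,0,0],0.55],[[-0.0515,0.164,0],[0,-0.4,0],0.55],[[-0.0515,0.164,0.02],[0,-0.4,0],0.55],[[-0.0515,0.164,0.044],[0,-0.4,0],0.55],[[-0.0515,0.164,0.044],[0,-0.4,0],0.55],[[-0.0515,0.164,0.044],[0,-0.4,0],0.55],[[-0.0515,0.164,0.044],[0,-0.4,0],0.55]]'
python3 - <<'E'
from h import *; from station import *
c=calibration('wrist');s=telemetry.get_state();a=capture('wrist'); print(s['ee_pos'],np.abs(s['joint_vel']).max())
x,y=proj(c,(482.8,-393.6,20),True).astype(int); print(x-45,y-45)
cv2.imwrite('pics/w17.png',cv2.resize(a[y-45:y+45,x-45:x+45],None,fx=6,fy=6,interpolation=cv2.INTER_CUBIC))
E
```

```text
time_s: 16.38
ee_pos: [481.5, -390.5, 69.1]
tool_rot: [-0.002, 0.997, 0.078, -0.001]
ft_force: [0.7, -0.9, -0.1]
width: 0.548
[ 481.48737845 -390.49206294   69.09099016] 0.03415536476014434
212 158
```

View pics/w17.png

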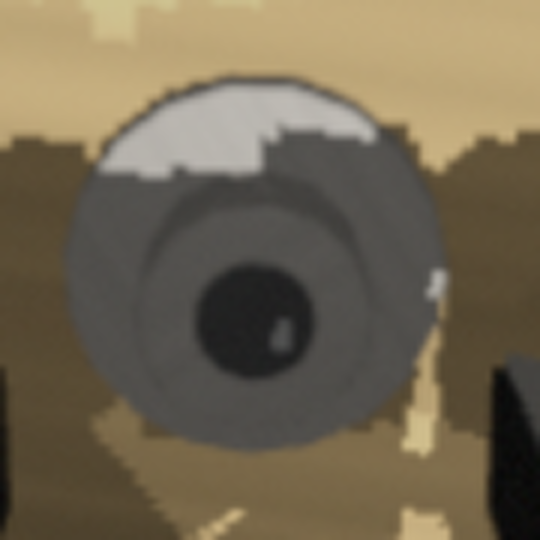

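```bash
python3 - <<'E'
from h import *; from station import *
c=calibration('wrist'); print(onplane(c,(254.2,211.4),36,True),onplane(c,(212+252/6,158+265/6),12,True))
E
python3 plan.py 481.5 -392 4 9
```

```text
[ 481.12416395 -391.50956142   36.        ] [ 482.37383909 -391.15931573   12.        ]
at [ 482.4 -390.9   70.3] yaw 9.0 w 0.548 F [-0.5 -0.2  0.8] t 16.4 q6 0.59
shift [-0.001, 0.0011, 0.0663] turn [-0.1, 0.0, -0.0] rows 1.6
```

```bash
python3 -m crank '[[[0,0.001,0.03],[0,0,0],0.55],[[0,0.001,0.055],[0,0,0],0.55],[[0,0.001,0.065],[0,0,0],0.55],[[0,0.001,0.066],[0,0,0],0.55],[[0,0.001,0.066],[0,0,0],0.4],[[0,0.001,0.066],[0,0,0],0.25],[[0,0.001,0.066],[0,0,0],0.25],[[0,0.001,0.066],[0,0,0],0.25]]'; python3 -m crank '[[[0,0,0],[0,0,0],0.25],[[0,0,0],[0,0,0],0.25],[[0,0,0],[0,0,0],0.25]]';python3 -m crank '[[[0,0,-0.02],[0,0,0],0.2],[[0,0,-0.05],[0,0,0],0.2],[[0,0,-0.05],[0,0,0],0.2],[[0,0,-0.05],[0,0,0],0.2]]';python3 plan.py 598.5 -150 60 9
python3 - <<'E'
from h import *; from station import *
a=capture('wrist')
b=capture('side')
cv2.imwrite('pics/w18.png',np.hstack([cv2.resize(a[160:270,185:325],(400,320)),cv2.resize(b[60:140,260:360],(400,320))]))
E
```

```text
time_s: 17.1
ee_pos: [483.7, -392.6, 6.4]
tool_rot: [0.0, 0.997, 0.078, 0.001]
ft_force: [-0.6, 1.2, 3.5]
width: 0.335
time_s: 17.35
ee_pos: [483.7, -392.8, 6.6]
tool_rot: [0.0, 0.997, 0.078, 0.001]
ft_force: [0.3, -1.1, -1.6]
width: 0.336
time_s: 17.68
ee_pos: [485.0, -394.3, 58.7]
tool_rot: [0.002, 0.997, 0.078, 0.002]
ft_force: [-0.5, 0.2, -1.6]
width: 0.337
at [ 485.  -394.3   58.7] yaw 9.0 w 0.337 F [-0.5  0.2 -1.6] t 17.7 q6 0.59
shift [0.1503, -0.2236, -0.0018] turn [0.3, -0.3, -0.0] rows 6.5
```

View pics/w18.png

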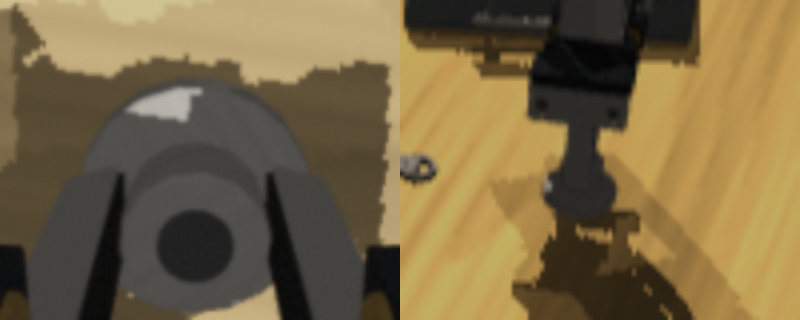

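The broad plug is held. Moving to the switch spot.

```bash
python3 -m crank '[[[0.03,-0.04,0],[0,0,0],0.2],[[0.06,-0.08,0],[0,0,0],0.2],[[0.085,-0.12,0],[0,0,0],0.2],[[0.11,-0.16,0],[0,0,0],0.2],[[0.135,-0.2,0],[0,0,0],0.2],[[0.1505,-0.2235,0],[0.3,-0.3,0],0.2],[[0.1505,-0.2235,0],[0.3,-0.3,0],0.2],[[0.1505,-0.2235,0],[0.3,-0.3,0],0.2]]'; python3 -m crank '[[[0,0,0],[0,0,0],0.2],[[0,0,0],[0,0,0],0.2]]'; python3 plan.py 599 -150 30 9
python3 - <<'E'
from h import *; from station import *
a=capture('wrist')
cv2.imwrite('pics/w19.png',cv2.resize(a[140:270,170:330],None,fx=5,fy=4.6))
E
```

```text
time_s: 18.45
ee_pos: [596.5, -142.4, 53.4]
tool_rot: [-0.004, 0.997, 0.081, -0.004]
ft_force: [-0.6, 0.8, -1.6]
width: 0.33
time_s: 18.62
ee_pos: [594.8, -141.6, 51.3]
tool_rot: [-0.005, 0.997, 0.081, -0.006]
ft_force: [-0.1, -0.7, -1.3]
width: 0.334
at [ 594.8 -141.6   51.3] yaw 9.3 w 0.334 F [-0.1 -0.7 -1.3] t 18.6 q6 1.03
shift [0.003, 0.0092, 0.0212] turn [-0.7, 0.6, 0.3] rows 0.6
```

View pics/w19.png

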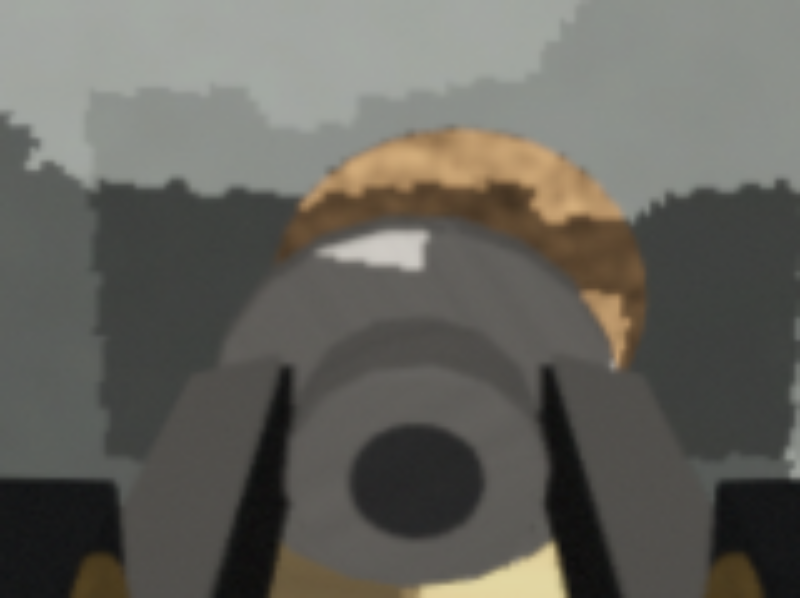

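The plug is about 8 mm off along y, as telemetry also says. I'll shift, level and lower to just above contact.

```bash
python3 -m crank '[[[0.003,0.009,0],[-0.4,0.3,0],0.2],[[0.003,0.009,0.005],[-0.7,0.6,0],0.2],[[0.003,0.009,0.02],[-0.7,0.6,0],0.2],[[0.003,0.009,0.03],[-0.7,0.6,0],0.2],[[0.003,0.009,0.032],[-0.7,0.6,0],0.2],[[0.003,0.009,0.032],[-0.7,0.6,0],0.2],[[0.003,0.009,0.032],[-0.7,0.6,0],0.2]]'; python3 plan.py 599 -150 14.6 9
python3 - <<'E'
from h import *; from station import *
c=calibration('wrist');a=capture('wrist');print(calibration('wrist')['tvec']-c['tvec'])
cv2.imwrite('pics/w20.png',cv2.resize(a[140:270,170:330],None,fx=5,fy=4.6))
E
```

```text
time_s: 19.25
ee_pos: [598.9, -151.0, 19.5]
tool_rot: [0.001, 0.997, 0.081, 0.0]
ft_force: [0.5, -0.6, -2.0]
width: 0.333
at [ 598.9 -151.    19.5] yaw 9.2 w 0.333 F [ 0.5 -0.6 -2. ] t 19.2 q6 1.02
shift [0.0003, -0.001, 0.0049] turn [0.1, -0.0, 0.2] rows 0.1
[-0.26953917  0.48355059 -0.02081818]
```

View pics/w20.png

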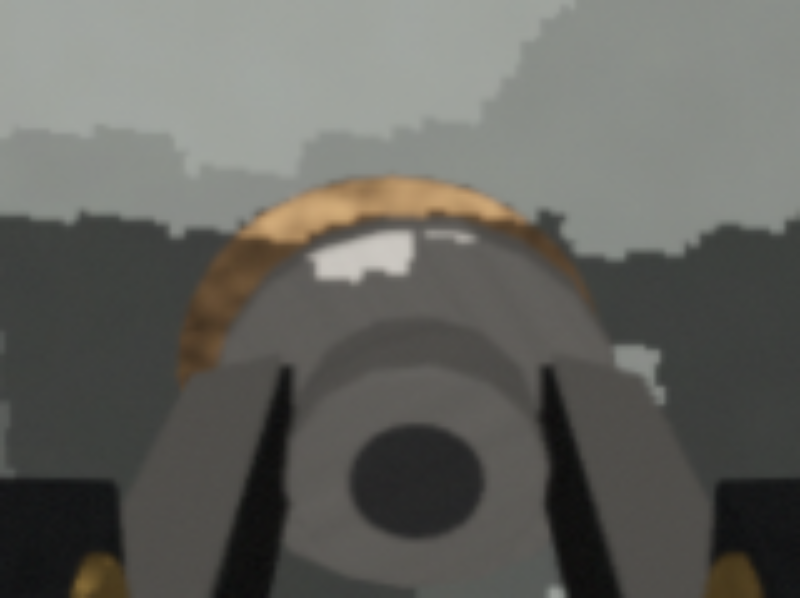

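Run:
```python
from fit import *; from plan import T; from station import *
c=calibration('wrist'); s=telemetry.get_state(); z=s['ee_pos'][2]
cork=[(180,375),(200,310),(240,240),(290,200),(380,177),(450,185),(520,215),(570,260),(595,300)]
fl=[(225,345),(255,290),(310,247),(420,225),(520,245),(580,290),(612,345)]
f=lambda p,z:onplane(c,np.array([170,140])+np.array(p)/[5,4.6],z,True)[:2]
F,e=fitc(np.array([f(p,z+5.4) for p in fl]),28); C,e2=fitc(np.array([f(p,8) for p in cork]),31)
B=f((417,481),z+29.4)
print('fl',F,e,'boss',B,'cork',C,e2,s['ee_pos'])
for q in(F,B): print(T(s).inv().apply([*(C-q),0]))
```

```text
fl [ 596.95428625 -151.48076187] 0.2636238457541441 boss [ 596.37771668 -151.41184199] cork [ 596.68238561 -148.34389835] 0.33686480999157414 [ 599.40025857 -151.10843162   20.08128785]
[ 0.23590654 -3.13977004 -0.00590877]
[ 0.7938976  -2.97906088 -0.00492559]
```

```bash
python3 -m crank '[[[0,-0.0025,0],[0,0,0],0.2],[[0,-0.0025,0.003],[0,0,0],0.2],[[0,-0.0025,0.005],[0,0,0],0.2],[[0,-0.0025,0.0055],[0,0,0],0.2],[[0,-0.0025,0.0055],[0,0,0],0.2]]'
```

```text
time_s: 19.72
ee_pos: [599.0, -148.5, 14.5]
tool_rot: [0.001, 0.997, 0.081, 0.001]
ft_force: [0.1, -0.5, -1.9]
width: 0.33
```

```bash
python3 -m crank '[[[0,0,0.001],[0,0,0],0.2],[[0,0,0.0015],[0,0,0],0.2],[[0,0,0.0015],[0,0,0],0.2]]'
```

```text
time_s: 19.97
ee_pos: [599.0, -148.6, 14.4]
tool_rot: [0.001, 0.997, 0.081, 0.0]
ft_force: [-3.5, 0.0, 4.9]
width: 0.336
```

Contact. Release, lift, and head for the narrow plug.

```bash
python3 -m crank '[[[0,0,0],[0,0,0],0.55],[[0,0,0],[0,0,0],0.55],[[0,0,0],[0,0,0],0.55],[[0,0,0],[0,0,0],0.55],[[0,0,-0.01],[0,0,0],0.55],[[0,0,-0.05],[0,0,0],0.55],[[0,0,-0.09],[0,0,0],0.55],[[0,0,-0.09],[0,0,0],0.55]]'; python3 plan.py 428 79 80 9;python3 - <<'E'
from h import *; from station import *
a=capture('wrist')
cv2.imwrite('pics/w21.png',cv2.resize(a[140:270,170:330],None,fx=5,fy=4.6))
E
```

```text
time_s: 20.63
ee_pos: [605.4, -150.9, 114.4]
tool_rot: [0.005, 0.997, 0.081, 0.008]
ft_force: [1.4, -1.6, 2.0]
width: 0.549
at [ 605.4 -150.9  114.4] yaw 9.3 w 0.549 F [ 1.4 -1.6  2. ] t 20.6 q6 1.03
shift [-0.1385, -0.2558, 0.0295] turn [0.6, -0.9, 0.3] rows 7.0
```

View pics/w21.png

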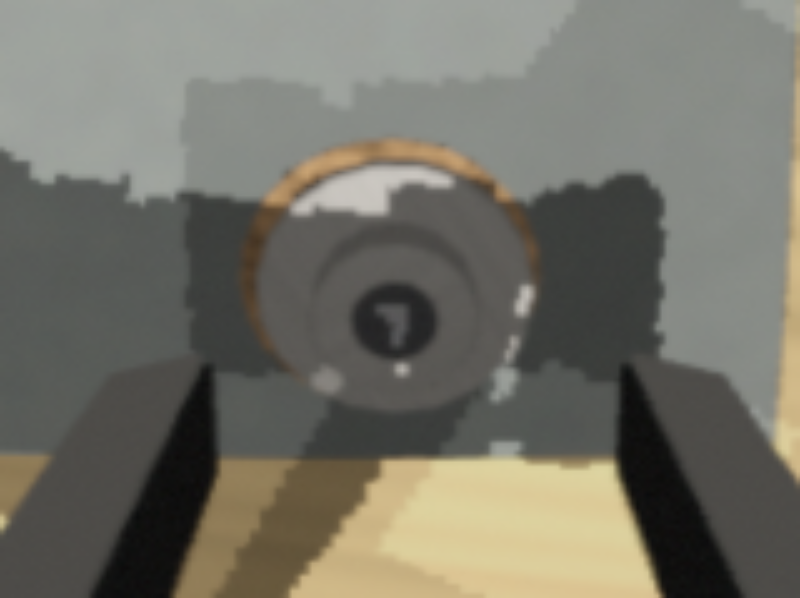

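The broad plug sits centred on the switch cork. Now over to the bare-metal narrow plug.

```bash
python3 -m crank '[[[-0.1385,-0.256,0],[0,0,0],0.45],[[-0.1385,-0.256,0],[0,0,0],0.45],[[-0.1385,-0.256,0],[0,0,0],0.45],[[-0.1385,-0.256,0],[0,0,0],0.45],[[-0.1385,-0.256,0],[0.3,-0.4,0],0.45],[[-0.1385,-0.256,0],[0.6,-0.9,0],0.45],[[-0.1385,-0.256,0.015],[0.6,-0.9,0],0.45],[[-0.1385,-0.256,0.03],[0.6,-0.9,0],0.45]]';  python3 plan.py 428 79 70 9
```

```text
time_s: 21.35
ee_pos: [421.5, 83.9, 76.5]
tool_rot: [-0.002, 0.997, 0.083, -0.003]
ft_force: [-0.4, -0.4, -0.0]
width: 0.447
at [421.5  83.9  76.5] yaw 9.6 w 0.447 F [-0.4 -0.4 -0. ] t 21.4 q6 1.39
shift [0.0056, 0.006, 0.0065] turn [-0.2, 0.4, 0.6] rows 0.3
```

```bash
python3 -m crank '[[[0.003,0.006,0.005],[0,0,0.5],0.45],[[0.003,0.006,0.005],[0,0,0.5],0.45],[[0.003,0.006,0.005],[0,0,0.5],0.45],[[0.003,0.006,0.005],[0,0,0.5],0.45]]'
python3 - <<'E'
from h import *; from station import *
c=calibration('wrist');s=telemetry.get_state();a=capture('wrist'); print(s['ee_pos'],np.abs(s['joint_vel']).max())
x,y=proj(c,(428.2,79,20),True).astype(int); print(x-45,y-45)
cv2.imwrite('pics/w22.png',cv2.resize(a[y-45:y+45,x-45:x+45],None,fx=6,fy=6,interpolation=cv2.INTER_CUBIC))
E
```

```text
time_s: 21.68
ee_pos: [426.7, 77.7, 72.1]
tool_rot: [-0.002, 0.997, 0.078, -0.003]
ft_force: [-0.4, 0.0, 0.5]
width: 0.45
[426.74839979  77.72381046  72.11041915] 0.006412669065662352
207 156
```

View pics/w22.png

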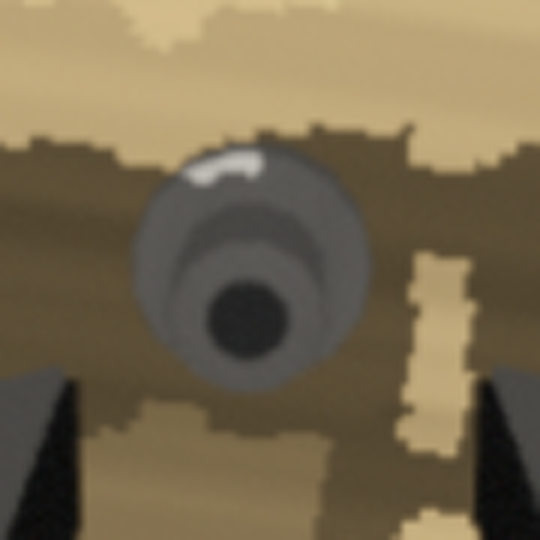

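```bash
python3 - <<'E'
from h import *; from station import *
c=calibration('wrist'); print(onplane(c,(248.2,209.2),36,True),onplane(c,(207+252/6,156+268/6),10,True))
E
python3 plan.py 427.5 80 3 9
```

```text
[425.94343956  82.0361122   36.        ] [426.22062842  81.90597027  10.        ]
at [426.9  77.7  72.2] yaw 9.0 w 0.451 F [0.5 0.2 0.8] t 21.7 q6 1.39
shift [0.0013, -0.0019, 0.0692] turn [-0.2, 0.3, -0.0] rows 1.7
```

```bash
python3 -m crank '[[[0.0005,-0.0027,0.03],[0,0,0],0.45],[[0.0005,-0.0027,0.055],[-0.2,0.3,0],0.45],[[0.0005,-0.0027,0.066],[-0.2,0.3,0],0.45],[[0.0005,-0.0027,0.068],[-0.2,0.3,0],0.45],[[0.0005,-0.0027,0.068],[-0.2,0.3,0],0.3],[[0.0005,-0.0027,0.068],[-0.2,0.3,0],0.15],[[0.0005,-0.0027,0.068],[-0.2,0.3,0],0.15],[[0.0005,-0.0027,0.068],[-0.2,0.3,0],0.15]]'; python3 -m crank '[[[0,0,0],[0,0,0],0.15],[[0,0,0],[0,0,0],0.15],[[0,0,0],[0,0,0],0.15]]';python3 -m crank '[[[0,0,-0.02],[0,0,0],0.1],[[0,0,-0.05],[0,0,0],0.1],[[0,0,-0.07],[0,0,0],0.1],[[0,0,-0.07],[0,0,0],0.1],[[0,0,-0.07],[0,0,0],0.1]]';python3 plan.py 578.2 -21.5 70 9
python3 - <<'E'
from h import *; from station import *
a=capture('wrist')
b=capture('side')
cv2.imwrite('pics/w23.png',np.hstack([cv2.resize(a[160:270,185:325],(400,320)),cv2.resize(b[180:280,220:345],(400,320))]))
E
```

```text
time_s: 22.4
ee_pos: [428.2, 80.5, 5.6]
tool_rot: [-0.0, 0.997, 0.078, 0.002]
ft_force: [-0.7, -0.7, 1.6]
width: 0.226
time_s: 22.65
ee_pos: [428.7, 80.5, 6.0]
tool_rot: [-0.0, 0.997, 0.078, 0.002]
ft_force: [0.6, 1.2, -0.3]
width: 0.223
time_s: 23.07
ee_pos: [429.5, 80.6, 77.0]
tool_rot: [0.0, 0.997, 0.078, 0.004]
ft_force: [0.2, 0.6, -0.6]
width: 0.23
at [429.5  80.6  77. ] yaw 9.0 w 0.23 F [ 0.2  0.6 -0.6] t 23.1 q6 1.4
shift [0.131, 0.1239, 0.0081] turn [0.0, -0.4, -0.0] rows 4.3
```

View pics/w23.png

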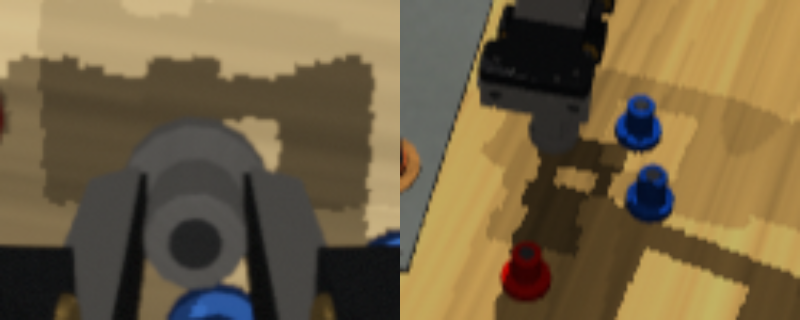

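The narrow plug is held at opening 0.23, 21.6 mm. Moving to the panel midpoint at (578, −21).

```bash
python3 -m crank '[[[0.03,0.03,0],[0,0,0],0.1],[[0.06,0.055,0],[0,0,0],0.1],[[0.09,0.085,0],[0,0,0],0.1],[[0.12,0.11,0],[0,0,0],0.1],[[0.131,0.123,0.008],[0,-0.4,0],0.1],[[0.131,0.123,0.03],[0,-0.4,0],0.1],[[0.131,0.123,0.05],[0,-0.4,0],0.1],[[0.131,0.123,0.05],[0,-0.4,0],0.1]]';python3 -m crank '[[[0,0,0],[0,0,0],0.1],[[0,0,0],[0,0,0],0.1]]'; python3 plan.py 578.2 -20.8 13 9
```

```text
time_s: 23.83
ee_pos: [570.1, -20.0, 18.4]
tool_rot: [-0.002, 0.997, 0.078, -0.009]
ft_force: [-0.7, 0.2, -1.9]
width: 0.227
time_s: 24.0
ee_pos: [567.8, -19.5, 16.6]
tool_rot: [-0.002, 0.997, 0.078, -0.011]
ft_force: [-0.3, 0.1, -1.0]
width: 0.225
at [567.8 -19.5  16.6] yaw 8.9 w 0.225 F [-0.3  0.1 -1. ] t 24.0 q6 1.23
shift [0.0102, 0.0029, 0.0034] turn [-0.3, 1.3, -0.1] rows 0.3
```

```bash
python3 -m crank '[[[0.01,0.002,0],[-0.3,1.3,0],0.1],[[0.01,0.002,0],[-0.3,1.3,0],0.1],[[0.01,0.002,0],[-0.3,1.3,0],0.1],[[0.01,0.002,0],[-0.3,1.3,0],0.1],[[0.01,0.002,0],[-0.3,1.3,0],0.1]]';python3 plan.py 578.2 -20.8 12 9
python3 - <<'E'
from h import *; from station import *
a=capture('wrist')
cv2.imwrite('pics/w24.png',a)
E
```

```text
time_s: 24.42
ee_pos: [578.5, -20.0, 17.2]
tool_rot: [-0.0, 0.997, 0.078, 0.001]
ft_force: [0.5, 0.3, -0.4]
width: 0.227
at [578.5 -20.   17.2] yaw 8.9 w 0.227 F [ 0.5  0.3 -0.4] t 24.4 q6 1.23
shift [-0.0005, 0.0008, 0.0052] turn [-0.0, -0.1, -0.1] rows 0.1
```

View pics/w24.png

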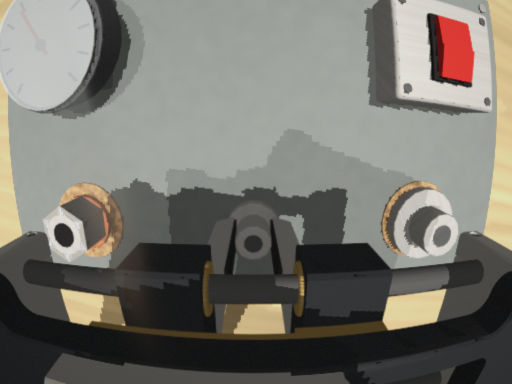

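Symmetric between the two spots. Lower to contact and release.

```bash
python3 -m crank '[[[0,0.0005,0.003],[0,0,0],0.1],[[0,0.0005,0.005],[0,0,0],0.1],[[0,0.0005,0.0055],[0,0,0],0.1],[[0,0.0005,0.0055],[0,0,0],0.1]]'; python3 -m crank '[[[0,0,0.001],[0,0,0],0.1],[[0,0,0.001],[0,0,0],0.1],[[0,0,0.001],[0,0,0],0.1]]'
```

```text
time_s: 24.8
ee_pos: [578.5, -20.5, 11.6]
tool_rot: [-0.0, 0.997, 0.078, 0.001]
ft_force: [-0.3, 0.3, 1.1]
width: 0.228
time_s: 25.05
ee_pos: [578.5, -20.5, 11.6]
tool_rot: [-0.0, 0.997, 0.078, 0.001]
ft_force: [-2.5, 0.7, 7.3]
width: 0.226
```

```bash
python3 -m crank '[[[0,0,0],[0,0,0],0.45],[[0,0,0],[0,0,0],0.45],[[0,0,0],[0,0,0],0.45],[[0,0,0],[0,0,0],0.45],[[0,0,-0.01],[0,0,0],0.45],[[0,0,-0.05],[0,0,0],0.45],[[0,0,-0.09],[0,0,0],0.45],[[0,0,-0.12],[0,0,0],0.45]]'; python3 -m crank '[[[-0.1,0.25,-0.05],[0,0,0],0.45],[[-0.1,0.25,-0.05],[0,0,0],0.45],[[-0.1,0.25,-0.05],[0,0,0],0.45],[[-0.1,0.25,-0.05],[0,0,0],0.45],[[-0.1,0.25,-0.05],[0,0,0],0.45],[[-0.1,0.25,-0.05],[0,0,0],0.45],[[-0.1,0.25,-0.05],[0,0,0],0.45],[[-0.1,0.25,-0.05],[0,0,0],0.45]]'; python3 -m crank '[[[-0.1,0.2,-0.05],[0,0,0],0.45],[[-0.1,0.2,-0.05],[0,0,0],0.45],[[-0.1,0.2,-0.05],[0,0,0],0.45],[[-0.1,0.2,-0.05],[0,0,0],0.45],[[-0.1,0.2,-0.05],[0,0,0],0.45],[[-0.1,0.2,-0.05],[0,0,0],0.45],[[-0.1,0.2,-0.05],[0,0,0],0.45]]'
python3 - <<'E'
from h import *; from station import *
for n in('scene','side'): cv2.imwrite(f'pics/{n}30.png',capture(n))
s=cv2.imread('pics/scene30.png');d=cv2.imread('pics/side30.png')
cv2.imwrite('pics/f1.png',cv2.resize(s[180:270,160:320],None,fx=5,fy=5,interpolation=cv2.INTER_CUBIC))
cv2.imwrite('pics/f2.png',cv2.resize(d[130:250,180:270],None,fx=5,fy=5,interpolation=cv2.INTER_CUBIC))
E
```

```text
time_s: 25.72
ee_pos: [579.2, -20.7, 134.9]
tool_rot: [0.0, 0.997, 0.078, 0.002]
ft_force: [1.6, -0.8, 0.1]
width: 0.452
time_s: 26.38
ee_pos: [518.4, -289.0, 186.9]
tool_rot: [0.002, 0.997, 0.075, 0.003]
ft_force: [1.3, 1.3, -0.8]
width: 0.447
time_s: 26.97
ee_pos: [447.3, -506.6, 239.0]
tool_rot: [0.005, 0.997, 0.072, 0.003]
ft_force: [-0.0, 0.4, -0.2]
width: 0.448
```

View pics/f1.png

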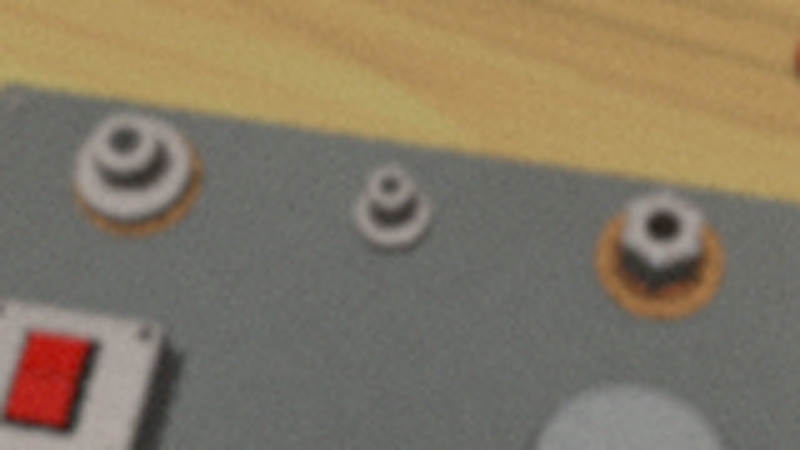

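View pics/f2.png

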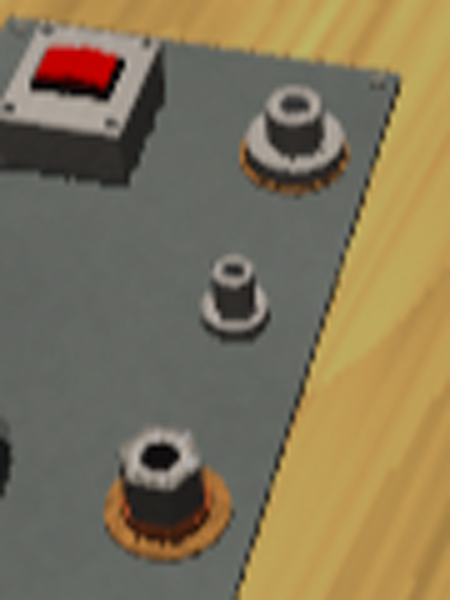

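View pics/scene30.png

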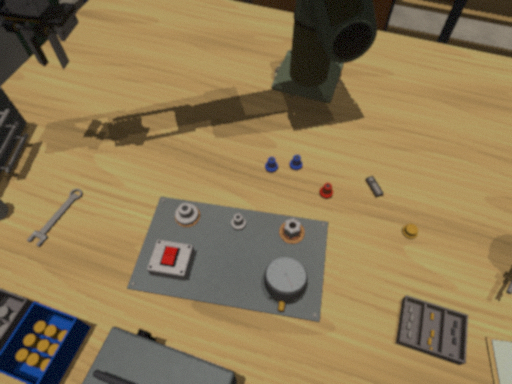

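All parts are standing in place. Final check: triangulate the bore centres at the tops, against the cork centres from the start.

Run:
```python
from h import *; from station import *
C={n:calibration(n) for n in("scene","side")}
t={'broad':((127,141),(297,103),(598.8,-150.1,44)),'narrow':((390,186),(234,268),(578.2,-21.5,42)),'bush':((662,226),(158,457),(557.5,107.2,45))}
for k,(a,b,w) in t.items():
    X,e=tri([ray(C['scene'],np.array(a)/5+[160,180]),ray(C['side'],np.array(b)/5+[180,130])]); print(k,X.round(1),'want',w,np.round(e,1),'d',np.hypot(X[0]-w[0],X[1]-w[1]).round(1))
s=telemetry.get_state(); print(s['time_s'],s['width'])
```

```text
broad [ 596.7 -150.4   42.8] want (598.8, -150.1, 44) [2.5 2.5] d 2.1
narrow [578.  -22.4  40.8] want (578.2, -21.5, 42) [2. 2.] d 0.9
bush [559.  107.   43.7] want (557.5, 107.2, 45) [0.6 0.6] d 1.5
27.0667 0.45257290780207315
```

Run:
```python
from station import hand_in
print(hand_in())
```

```text
the job is handed in; nothing more can be done
None
```

The gauge-change set is laid out on the test panel as asked, everything is released, and I handed the job in at about 27 s. No verdict came back, so my own checks are all there is.

| Part | Where it is | Last check | Limit |
|---|---|---|---|
| Ring | Flat on the gauge spot | about 1 mm off centre, measured before the bushing went on | 12 mm |
| Bushing | Upright on the ring | about 1 mm from the ring's earlier position | 8 mm |
| Broad plug | Flange down on the switch spot | about 2 mm off centre | 12 mm |
| Narrow plug | Flange down on the bare panel, midway between the spots | about 1 mm off | 15 mm |

- **Heights:** the tops of the bushing and plugs read about 1.2 mm low in the final triangulation, all by the same amount. They were seated by touch.
- **Left alone:** the brass cap, the feeler gauge and the blue and red look-alikes look unmoved in the last picture. I only checked this by eye.
- **First ring grasp missed:** the fingertips are about 12 mm behind the reported TCP, not 17 mm ahead of it (`ctrl.tip_reach`). The jaws closed in the air above the ring. I found the true offset by lowering gently until they touched the bench (about 17 N), then used it for every grasp.
- **Camera disagreement:** the wrist and fixed cameras differed by 2–3 mm. I placed by comparing positions within one view and used contact force for height.

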